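Roll the sample bottle label-up and lay it on the reading cradle

TASK

The brown sample bottle is lying on its side in the tray with its label turned away. Roll it along the tray floor until the label faces straight up, and only then pick it up, keeping the label up, and lay it in the two V-rests of the reading cradle, centred along them, with its foot towards the cradle's upright end plate and the cap pointing away from it. Do not drop it into the rests, and leave the jar, the tube rack and the pot where they stand.

Things in the scene. Friction and masses are not known exactly. Their poses are not given: they have to be found in the camera images.
- bottle: Round brown plastic bottle lying on its side: straight body 32 mm in diameter and 100 mm long, then a short shoulder and a white cap 24 mm in diameter; overall 130 mm, about 120 g. Origin on its axis, in the middle of the straight body; x runs along the axis towards the cap (cap end at x = +80 mm, foot at x = -50 mm). It rolls freely across its axis.
- label_mid (a point): Middle of the white paper label stuck on the bottle's body, on the surface, 16 mm from the axis (label 84 mm long, spanning 103 degrees of the circumference, with dark bars along its middle). Its z axis points straight out of the label (up when the label faces up), its x axis along the bottle towards the cap. The label turns with the bottle; where it starts round the bottle varies.
- bottle_cap (a point): Middle of the outer face of the bottle's cap, on the axis, 80 mm from the bottle's origin.
- tray: Fixed shallow pale-blue tray, outer 280 (its x) x 360 (its y) mm, rim 28 mm high, walls 5 mm, floor top 5 mm above the bench. Origin at the centre of its underside. The bottle, the jar and the rack are in it.
- cradle: Fixed white reading cradle: base 170 (its x) x 80 x 10 mm, two steel V-rests (90 degree V, each 8 mm thick) centred at x = -30 and x = +30 mm, their arms reaching about 67 mm high and 23 mm to either side, and an upright end plate 6 mm thick, 60 mm wide and 80 mm high at x = -80 mm. Origin at the centre of the underside.
- cradle_seat (a point): Where the bottle's origin belongs once laid in the rests: on the cradle's centre line midway between the rests, 70 mm above the bench. x points away from the end plate, the way the cap must point.
- jar: Upright white capped jar standing in the tray at one side, 44 mm in diameter, 55 mm high. Origin at the centre of its underside. Leave alone.
- rack: White rack with small capped tubes standing in the tray at the other side, 100 (its x) x 42 (its y) mm, 92 mm high to the tube caps. Origin at the centre of its underside. Leave alone.
- pot: Open white plastic pot standing on the bench beyond the cradle, 54 mm in diameter at the rim, 65 mm high. Origin at the centre of its underside. Leave alone.
Not all that is in view belongs to the job. Of the things like the bottle, leave any that is red or turquoise; of the rest the larger one is meant.

How it is judged:
On the way:
1. the bottle lies still on the tray floor with its label facing up (within 20 degrees) (angle between label_mid's own z axis and vertical below 0.35 rad and height (world z) of bottle below 0.03 m and linear speed of bottle below 0.02 m/s), for 0.3 s.
At the end, for the whole second after the job is handed in: The bottle lies at rest in both V-rests, its middle within 15 mm lengthwise, 6 mm sideways and 5 mm in height of the seat, in line with the cradle within 6 degrees, cap away from the end plate, label facing up within 20 degrees (angle between label_mid's own z axis and vertical below 0.35 rad and x of bottle in the frame of cradle_seat between -0.015 and 0.015 m and y of bottle in the frame of cradle_seat between -0.006 and 0.006 m and z of bottle in the frame of cradle_seat between -0.005 and 0.005 m and x of bottle_cap in the frame of cradle_seat above 0.05 m and angle between the x axis of bottle and the x axis of cradle_seat, either way round below 0.1 rad and linear speed of bottle below 0.02 m/s); the robot touches nothing.
It fails at once if the bottle is lifted (more than 20 mm off the tray floor) while its label does not face up (more than 34 degrees off) (height (world z) of bottle above 0.041 m and angle between label_mid's own z axis and vertical above 0.6 rad).
It fails at once if the bottle is let go more than 20 mm above the rests (height (world z) of bottle above 0.09 m and contact force between bottle and the fingers below 0.01 N).
It fails at once if the jar is moved more than 20 mm or tipped (distance of jar from where it was at the start of the episode above 0.02 m or angle between jar's own z axis and vertical above 0.3 rad).
It fails at once if the tube rack is moved more than 20 mm or tipped (distance of rack from where it was at the start of the episode above 0.02 m or angle between rack's own z axis and vertical above 0.3 rad).
It fails at once if the pot is moved more than 20 mm or tipped (distance of pot from where it was at the start of the episode above 0.02 m or angle between pot's own z axis and vertical above 0.3 rad).
It also fails if it takes over 61 s, if anything falls off the work surface, if the arm or the gripper's body presses on something with over 40 N, if the wrist force passes 120 N, or if a joint passes its speed limit or range.

ROBOT

A 7-joint arm with a two-finger parallel gripper is mounted at the origin on the work surface. World frame = base frame: x ahead of the robot, y to its left, z up, the work surface at z = 0. Lengths are in m, angles in rad, forces in N, time in s.
With the tool pointing down it reaches from about 0.35 to 0.9 m from the base axis. Payload 8.1 kg.
Tool frame: the origin (TCP) lies at the very end of the fingers, on their centre line; the grasp point (between the pads) lies 19 mm behind it; z points along the fingers, y is the line along which they close (so a half turn about z gives the same grasp; the last joint's range is limited). The gripper opens to 92 mm and grips with 3 to 60 N. Pads are 19 mm wide; open, the fingers measure 130 mm over their backs; the gripper's body (75 mm by 190 mm) begins 47 mm behind the grasp point.
Start: joints at [1.086, 0.434, 0.025, 1.573, -0.012, 1.134, -0.075], TCP at [0.233, -0.58, 0.206] pointing down, gripper open.
Joint ranges: [-2.62, 2.62], [-0.44, 2.09], [-1.27, 1.32], [0.08, 2.57], [-1.32, 4.46], [0.12, 2], [-2.74, 2.74]. Speed limits (rad/s): [2.22, 2.22, 3.01, 3.01, 3.14, 3.14, 3.14].

INTERFACE

Orientations are given as a unit quaternion [w, x, y, z].
In Python, from plant import status, optics, ctrl gives the robot as it stands. The module is installed in compiled form; this text tells all that it offers.
- The arm moves only by the tool jog_arm, never from a script. Its arguments are lists of equal length, an entry for each row: "dp": the shift along the world's x, y, z in mm, a list of three; "dr": the turn, a rotation vector about the world's x, y, z in rad, a list of three; "gripper": the finger opening in mm, from 0 to 91.8. In form: {"dp": [[tx, ty, tz], ...], "dr": [[rx, ry, rz], ...], "gripper": [gripper, ...]}. A call has 1 to 8 rows; each row is the pose to reach, as a shift and turn from the pose commanded when the call began; what a row does not reach only later rows make up. A row lasts 1/12 s, in which the tool goes at most 41.7 mm and 7.16 degrees, less where a joint would pass 70% of its speed; a pose out of reach is approached as far as the arm can. A call with a gripper value outside its range is refused whole. The fingers move at their own pace and stop on an object; "newtons" is the grip in N (left out, the last holds). Time passes only in rows, so rows that repeat a pose let the fingers close. It gives the time, the measured TCP pose, the force, the opening and the grip force at its end, in the units of the state.
- status.read_state(): the state, without advancing time (a new reading comes with each control period).
- optics.read_camera(name): name is "scene" or "top" or "wrist"; returns a dict with "pixels" (420x560x3 uint8, red, green, blue), "depth" (420x560 float32, m along the optical axis (not along the pixel's ray), 0 where there is no reading), "camera_matrix" (3x3 intrinsics, pixels), "rvec" (rotation vector, rad) and "tvec" (3), from world to camera coordinates, as OpenCV has them. Camera axes: x right, y down, z forward; pixel columns grow to the right and rows downward; lengths in m; the calibration is good to about 2 mm. A picture is of the moment at which its call begins.
- ctrl.sign_off(): hands the job in; it is judged then, once.
The state is a dict: "t": time; "qpos": joint angles; "joint_vel": joint speeds; "tau": joint torques, N m; "ee_pos": TCP position; "eef_rot": TCP orientation; "contact_force": force on the tool from outside, world axes, zero at the start; "wrist_torque": the same for the moment, N m; "opening": opening from 0.0 (shut) to 1.0 (fully open); "grasp_force": force on a finger pad.
Only numpy, scipy, OpenCV 4.12 (cv2) and the standard library are available. Lean on these libraries where they do the work, as an engineer would, in place of code of your own. Each camera call takes 0.05 s, during which the arm holds its last target. There are 200 camera calls.

## Working session

There is one attempt and no reset: what is moved stays moved. The work goes in short steps, Python scripts to look and compute and a tool call to move; the robot and the scene stay as the last step left them, time stands still between calls to the robot, and variables do not carry over. Pictures are saved under pics/ and viewed, at most 10 in all, crops included, and the job is handed in when it is done.

Besides the shell and the picture viewer there is one more tool, called after "Emit:" in YAML: its name, and indented under it one key for each argument. jog_arm: Moves the arm, as the interface text tells. Its arguments: {"type":"object","properties":{"dp":{"type":"array"},"dr":{"type":"array"},"gripper":{"type":"array"},"newtons":{"type":"number"}},"required":["dp","dr","gripper"]}

```bash
mkdir -p pics; cat > h.py <<'E'
import numpy as np,cv2
from plant import status,optics,ctrl
def cam(n):
    c=optics.read_camera(n); c['R']=cv2.Rodrigues(np.array(c['rvec'],float))[0]; c['t']=np.array(c['tvec'],float).ravel(); c['K']=np.array(c['camera_matrix'],float); return c
def save(c,f,box=None,s=1):
    im=c['pixels'][:,:,::-1]
    if box: u0,v0,u1,v1=box; im=im[v0:v1,u0:u1]
    cv2.imwrite('pics/'+f,cv2.resize(im,None,fx=s,fy=s,interpolation=cv2.INTER_CUBIC) if s!=1 else im)
def plane(c,uv,z):
    uv=np.atleast_2d(uv).astype(float); d=np.c_[uv,np.ones(len(uv))]@np.linalg.inv(c['K']).T@c['R']; o=-c['R'].T@c['t']
    return o+d*((z-o[2])/d[:,2])[:,None]
def cloud(c):
    v,u=np.indices(c['depth'].shape); d=c['depth']
    p=np.stack([u,v,np.ones_like(u)],-1)@np.linalg.inv(c['K']).T*d[...,None]
    return (p-c['t'])@c['R']
E
python3 - <<'E'
from h import *
a=cam('top');b=cam('scene')
save(a,'top0.png');save(b,'scene0.png')
for c in(a,b): print(-c['R'].T@c['t'],c['R'][2],c['K'][0,0])
s=status.read_state();print(s)
E
```

```text
[ 0.28565135 -0.06891188  1.22566595] [ 0.16308718 -0.01032537 -0.98655763] 488.299409485767
[ 0.92466619 -0.29021888  0.82209386] [-0.50047559  0.23979516 -0.83187888] 409.4055979129329
{'t': 0.1, 'qpos': array([ 1.08641231,  0.43516379,  0.0249939 ,  1.57396283, -0.01159675,
        1.13404418, -0.07513269]), 'joint_vel': array([ 8.94868936e-04, -1.56436247e-03,  7.76798977e-04, -2.70821278e-03,
        8.41560075e-05,  8.68303333e-04, -9.07580114e-04]), 'tau': array([ 3.27928930e-03, -6.69121814e+01,  9.88105685e-01, -3.15144396e+01,
       -6.05644332e-02,  3.74124886e-02,  4.60339197e-05]), 'ee_pos': array([ 0.23261743, -0.57957895,  0.20533396]), 'eef_rot': array([-6.86657261e-04,  9.81846388e-01,  1.89676454e-01, -2.04895095e-04]), 'contact_force': array([ 0.00113   , -0.81238873,  0.41990344]), 'wrist_torque': array([ 0.0304184 , -0.06454018,  0.01833034]), 'grasp_force': 0.0, 'opening': 1.0018219867456226}
```

View pics/top0.png

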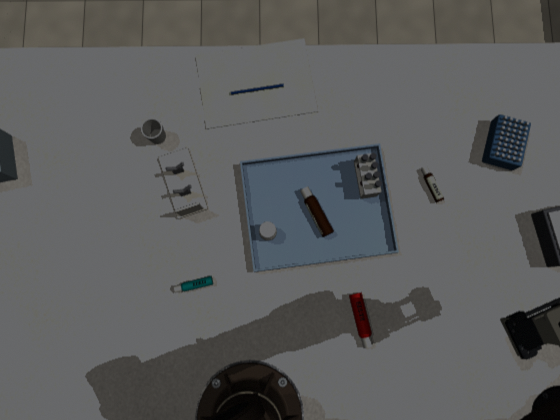

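View pics/scene0.png

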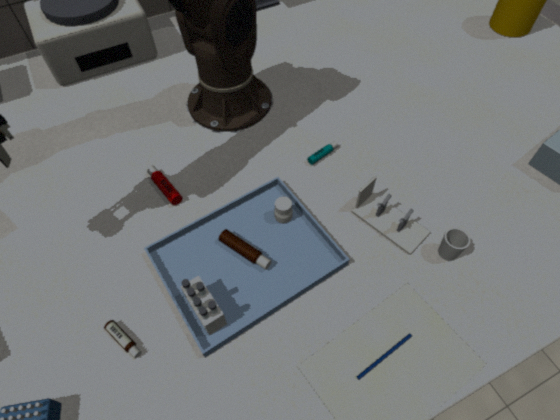

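Candidates: the brown bottle in the tray (top 318,212), a small brown bottle on the bench (433,186), a red one (361,318) and a turquoise one (194,284). I choose the one in the tray, since it is brown and the larger. The cradle is at (183,183), the pot at (153,130), the jar at (268,230) and the rack at (369,175).

```bash
python3 - <<'E'
from h import *
a=cam('top');b=cam('scene')
A=cv2.resize(a['pixels'][170:255,280:365,::-1],(400,400),interpolation=cv2.INTER_CUBIC)
B=cv2.resize(b['pixels'][215:285,205:275,::-1],(400,400),interpolation=cv2.INTER_CUBIC)
cv2.imwrite('pics/crop.png',np.hstack([A,B]))
P=cloud(a)
def fit(n,m):
    p=P[m]; c=p[:,:2].mean(0); r=cv2.minAreaRect((p[:,:2]*1000).astype(np.float32)); print(n,len(p),p.mean(0).round(4),np.array(r[0]).round(1),np.array(r[1]).round(1),round(r[2],1),'zmax',np.percentile(p[:,2],[5,50,95]).round(3)); return p
v,u=np.indices(P.shape[:2])
def box(u0,v0,u1,v1): return (u>=u0)&(u<u1)&(v>=v0)&(v<v1)
z=P[...,2]
p=fit('bottle',box(295,180,340,242)&(z>.015)&(z<.06))
w=p[p[:,2]>.028]; e,V=np.linalg.eigh(np.cov(w[:,:2].T)); print('axis',V[:,1],np.degrees(np.arctan2(*V[::-1,1])))
fit('jar',box(255,215,282,245)&(z>.045)&(z<.1))
fit('rack',box(350,145,386,200)&(z>.045)&(z<.12))
fit('pot',box(138,115,168,148)&(z>.055)&(z<.1))
fit('base',box(150,140,215,225)&(z>.004)&(z<.014))
fit('V',box(150,140,215,200)&(z>.02))
fit('plate',box(170,200,210,225)&(z>.03))
fit('rim',box(235,140,400,275)&(z>.022)&(z<.032))
hsv=cv2.cvtColor(a['pixels'],cv2.COLOR_RGB2HSV)
E
```

```text
bottle 643 [ 0.4852 -0.17    0.0333] [ 489.1 -169.3] [129.7  32.7] 26.4 zmax [0.025 0.034 0.04 ]
axis [-0.89477006 -0.44652721] -153.4789094507221
jar 221 [ 0.4396 -0.0488  0.0602] [439.8 -48.9] [38.2 38.5] 39.1 zmax [0.056 0.06  0.064]
rack 755 [ 0.5715 -0.2972  0.0744] [ 575.2 -298.9] [101.5  43.5] 8.1 zmax [0.059 0.066 0.099]
pot 152 [0.6953 0.2368 0.0634] [695.5 235.2] [52.7 51.5] 88.2 zmax [0.056 0.064 0.069]
base 1745 [0.5756 0.1688 0.0095] [571.9 170.1] [222.  165.5] 0.5 zmax [0.005 0.01  0.013]
V 255 [0.5547 0.1535 0.1414] [473.5 100. ] [501.5  61.3] 35.0 zmax [0.024 0.054 1.226]
plate 176 [0.4877 0.1363 0.0902] [405.  35.] [312.3  51.6] 50.4 zmax [0.032 0.07  0.083]
rim 1384 [ 0.5052 -0.1759  0.0279] [ 502.6 -175. ] [281.4 360.7] 6.9 zmax [0.024 0.028 0.031]
```

View pics/crop.png

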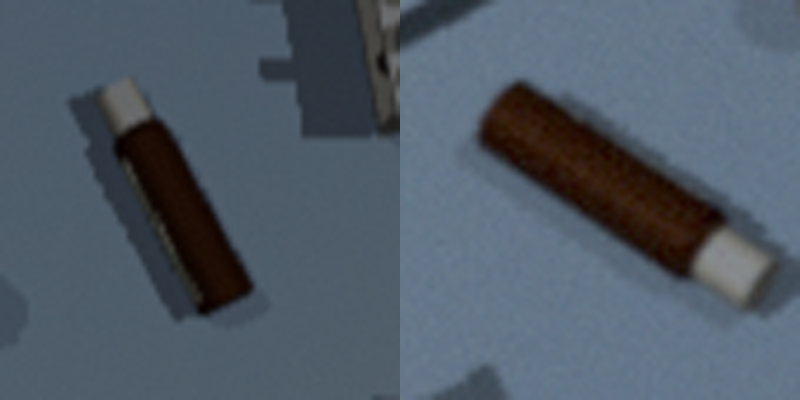

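The close crop shows a plain brown bottle. Its white cap is at crop (125,105), so the cap points to +x +y, and the foot is at (225,300). Only a thin strip of label edge shows, on the +y flank near crop (160,230). The label middle is therefore about 110° from up on that side, so the bottle has to roll about 30 mm towards -y, away from the label. I'll push it with both fingers, their closing line along its axis.

Emit:
jog_arm:
  dp:
    - [41,82,0]
    - [82,164,0]
    - [123,246,0]
    - [164,328,0]
    - [205,410,0]
    - [223,444,0]
    - [223,444,0]
    - [223,444,0]
  dr:
    - [0,0,-0.12]
    - [0,0,-0.24]
    - [0,0,-0.36]
    - [0,0,-0.48]
    - [0,0,-0.6]
    - [0,0,-0.72]
    - [0,0,-0.84]
    - [0,0,-0.96]
  gripper: [60,60,60,60,60,60,60,60]

```text
t: 0.87
ee_pos: [0.3736, -0.2998, 0.2062]
eef_rot: [-0.0, 0.964, -0.266, 0.0]
contact_force: [0.8, 0.0, 0.0]
opening: 0.652
grasp_force: 0.0
```

```bash
python3 - <<'E'
from h import *
from scipy.spatial.transform import Rotation as Ro
s=status.read_state(); q=s['eef_rot'];R=Ro.from_quat(np.r_[q[1:],q[0]]).as_matrix()
print(s['t'],s['ee_pos'],'yaw y',np.degrees(np.arctan2(R[1,1],R[0,1])),s['qpos'].round(2))
b=cam('scene');P=cloud(b);v,u=np.indices(P.shape[:2]);z=P[...,2]
def m(u0,v0,u1,v1,z0,z1,n):
    k=(u>=u0)&(u<u1)&(v>=v0)&(v<v1)&(z>z0)&(z<z1); p=P[k]
    r=cv2.minAreaRect((p[:,:2]*1000).astype(np.float32)); print(n,len(p),p.mean(0).round(4),np.array(r[0]).round(1),np.array(r[1]).round(1),round(r[2],1));return p
m(340,170,440,260,.02,.09,'all')
m(354,170,378,212,.02,.09,'plate');m(376,190,392,220,.025,.075,'V1');m(396,200,415,235,.025,.075,'V2')
m(340,170,436,260,.006,.09,'cradle')
save(b,'cr.png',(335,165,455,265),6)
E
```

```text
0.8667 [ 0.37360128 -0.29983769  0.20615874] yaw y -120.84224520899483 [ 0.52  0.2   0.05  1.92 -0.01  1.03 -1.53]
all 546 [0.5397 0.1432 0.0501] [565.1  97.3] [118.2 184.6] 15.2
plate 256 [0.4982 0.1403 0.0562] [515.5 149.7] [49.  59.9] 18.7
V1 121 [0.5432 0.1589 0.0493] [541.8 159.6] [ 9.1 47.8] 17.8
V2 116 [0.5998 0.1784 0.0495] [599.  178.1] [ 8.6 46.5] 17.8
cradle 2444 [0.5692 0.1606 0.019 ] [589.1 112.7] [169.3 201.7] 17.9
```

View pics/cr.png

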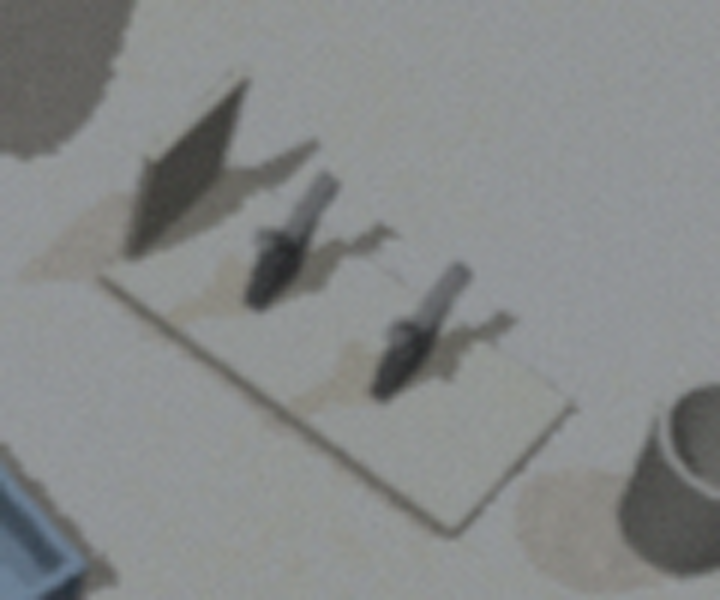

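The cradle lies at about 17.9° with its seat at (570, 169). The plate is at crop (190,165), the two V-rests at (290,240) and (420,330), and the pot on the far side at (670,480).

Emit:
jog_arm:
  dp:
    - [41,82,0]
    - [82,164,0]
    - [82,164,0]
    - [82,164,-30]
    - [82,164,-70]
    - [82,164,-110]
    - [82,164,-140]
    - [82,164,-160]
  dr:
    - [0,0,-0.12]
    - [0,0,-0.24]
    - [0,0,-0.36]
    - [0,0,-0.48]
    - [0,0,-0.57]
    - [0,0,-0.57]
    - [0,0,-0.57]
    - [0,0,-0.57]
  gripper: [60,60,60,60,60,60,60,60]

```text
t: 1.58
ee_pos: [0.455, -0.136, 0.0439]
eef_rot: [-0.0, 0.853, -0.523, -0.0]
contact_force: [0.3, -0.2, 0.5]
opening: 0.653
grasp_force: 0.0
```

Emit:
jog_arm:
  dp:
    - [0,0,-34]
    - [0,0,-34]
    - [2,-4,-34]
    - [4,-8,-34]
    - [6,-12,-34]
    - [7,-14,-34]
    - [7.5,-15,-34]
    - [8,-16,-34]
  dr:
    - [0,0,0]
    - [0,0,0]
    - [0,0,0]
    - [0,0,0]
    - [0,0,0]
    - [0,0,0]
    - [0,0,0]
    - [0,0,0]
  gripper: [60,60,60,60,60,60,60,60]

```text
t: 2.25
ee_pos: [0.4639, -0.1542, 0.0132]
eef_rot: [-0.0, 0.852, -0.524, 0.001]
contact_force: [-0.3, -0.3, -0.2]
opening: 0.656
grasp_force: 0.0
```

Emit:
jog_arm:
  dp:
    - [0.5,-1,0]
    - [1,-2,0]
    - [1.5,-3,0]
    - [2,-4,0]
    - [2.5,-5,0]
    - [3,-6,0]
    - [3.5,-7,0]
    - [4,-8,0]
  dr:
    - [0,0,0]
    - [0,0,0]
    - [0,0,0]
    - [0,0,0]
    - [0,0,0]
    - [0,0,0]
    - [0,0,0]
    - [0,0,0]
  gripper: [60,60,60,60,60,60,60,60]

```text
t: 2.92
ee_pos: [0.4671, -0.1615, 0.0123]
eef_rot: [-0.0, 0.852, -0.524, -0.0]
contact_force: [-2.1, 2.1, 7.3]
opening: 0.657
grasp_force: 4.0
```

Emit:
jog_arm:
  dp:
    - [0.5,-1,0]
    - [1,-2,0]
    - [1.5,-3,0]
    - [2,-4,0]
    - [2.5,-5,0]
    - [3,-6,0]
    - [3.5,-7,0]
    - [4,-8,0]
  dr:
    - [0,0,0]
    - [0,0,0]
    - [0,0,0]
    - [0,0,0]
    - [0,0,0]
    - [0,0,0]
    - [0,0,0]
    - [0,0,0]
  gripper: [60,60,60,60,60,60,60,60]

```text
t: 3.58
ee_pos: [0.4712, -0.1693, 0.0136]
eef_rot: [-0.0, 0.852, -0.524, 0.0]
contact_force: [-7.6, 4.2, 30.3]
opening: 0.651
grasp_force: 15.6
```

```bash
cat > look.py <<'E'
from h import *
import sys
from scipy.spatial.transform import Rotation as Ro
s=status.read_state(); print(s['t'],s['ee_pos'].round(4),s['contact_force'])
b=cam('scene');P=cloud(b);z=P[...,2]
h=cv2.cvtColor(b['pixels'],cv2.COLOR_RGB2HSV)
# body+label+cap: points in tray above floor, near bottle, below finger heights
k=(P[...,0]>.38)&(P[...,0]<.62)&(P[...,1]<-.09)&(P[...,1]>-.275)&(z>.012)&(z<.044)
brown=k&((h[...,0]<18)|(h[...,0]>165))&(h[...,1]>120)
p=P[brown];c=p.mean(0);e,V=np.linalg.eigh(np.cov(p[:,:2].T));print('brown',len(p),c.round(4),np.degrees(np.arctan2(V[1,1],V[0,1])))
a=cam('top')
out=[]
for cc in(a,b):
    uv=(cc['R']@np.array([c[0],c[1],.02])+cc['t'])@cc['K'].T;u,v=(uv[:2]/uv[2]).astype(int)
    out.append(cv2.resize(cc['pixels'][v-40:v+40,u-40:u+40,::-1],(400,400),interpolation=cv2.INTER_CUBIC)); print(u,v)
cv2.imwrite('pics/'+sys.argv[1],np.hstack(out))
E
python3 look.py l1.png
```

```text
3.5833 [ 0.4712 -0.1693  0.0136] [-7.55606891  4.19017401 30.27514106]
brown 440 [ 0.4858 -0.1857  0.0338] -153.2442674359003
322 212
237 251
```

View pics/l1.png

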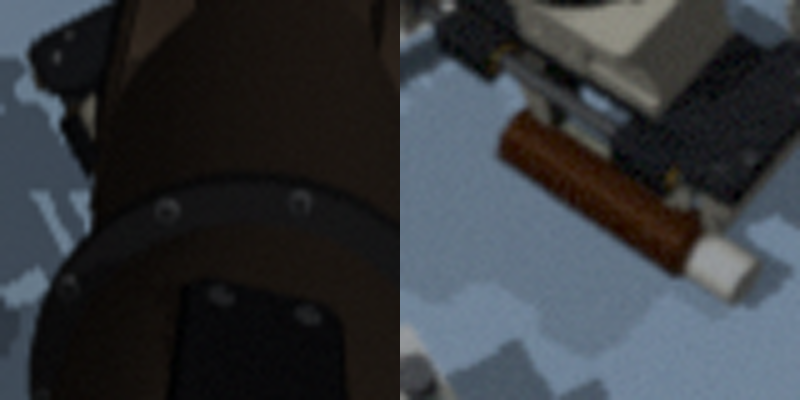

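The bottle is rolling against high pad friction: the fingers are being dragged up with 30 N. I'll back off, look, and then roll it from on top instead, which has no sliding contact.

Emit:
jog_arm:
  dp:
    - [-1,2,0]
    - [-3,6,0]
    - [-7,14,0]
    - [-10,20,0]
    - [-10,20,30]
    - [-15,30,70]
    - [-15,40,100]
    - [-15,60,120]
  dr:
    - [0,0,0]
    - [0,0,0]
    - [0,0,0]
    - [0,0,0]
    - [0,0,0]
    - [0,0,0]
    - [0,0,0]
    - [0,0,0]
  gripper: [60,60,60,60,60,60,60,60]

```text
t: 4.35
ee_pos: [0.4566, -0.111, 0.1347]
eef_rot: [-0.0, 0.851, -0.525, 0.001]
contact_force: [0.8, -0.0, -0.9]
opening: 0.653
grasp_force: 0.0
```

```bash
cat > look.py <<'E'
from h import *
import sys
s=status.read_state(); print(s['t'],s['ee_pos'].round(4),s['contact_force'])
c0=np.array([float(sys.argv[2]),float(sys.argv[3])])
out=[]
for n in('scene','wrist','top'):
    b=cam(n);P=cloud(b);z=P[...,2]
    k=(np.hypot(P[...,0]-c0[0],P[...,1]-c0[1])<.1)&(z>.012)&(z<.044)&(b['depth']>0)
    k=cv2.morphologyEx(k.astype(np.uint8),cv2.MORPH_OPEN,np.ones((3,3)))
    N,L,S,_=cv2.connectedComponentsWithStats(k)
    i=1+np.argmax(S[1:,4]) if N>1 else 0; p=P[(L==i)]
    if N>1:
        r=cv2.minAreaRect((p[:,:2]*1000).astype(np.float32)); t=p[p[:,2]>np.percentile(p[:,2],97)-.004]
        e,V=np.linalg.eigh(np.cov(p[:,:2].T));print(n,len(p),np.array(r[0]).round(1),np.array(r[1]).round(1),round(r[2],1),'ax',np.degrees(np.arctan2(V[1,1],V[0,1])).round(1),'ridge',t.mean(0).round(4))
    q=b['R']@np.array([*c0,.02])+b['t'];uv=q@b['K'].T;u,v=(uv[:2]/uv[2]).astype(int);w=int(np.clip(.085*b['K'][0,0]/q[2],20,200));print(n,u,v,w)
    im=b['pixels'][max(v-w,0):max(v,0)+w,max(u-w,0):max(u,0)+w,::-1]
    out.append(cv2.resize(im,(266,266),interpolation=cv2.INTER_CUBIC) if im.size else np.zeros((266,266,3),np.uint8))
cv2.imwrite('pics/'+sys.argv[1],np.hstack(out))
E
python3 look.py l2.png .482 -.189
```

```text
4.35 [ 0.4566 -0.111   0.1347] [ 0.82317395 -0.00648759 -0.86816771]
scene 776 [ 486.5 -161.9] [130.8  32.1] 26.6 ax -152.6 ridge [ 0.4765 -0.1676  0.0366]
scene 235 250 38
wrist 6573 [ 485.4 -162.3] [130.4  31.9] 27.0 ax -153.4 ridge [ 0.474  -0.1684  0.0355]
wrist 298 90 108
top 323 213 33
```

View pics/l2.png

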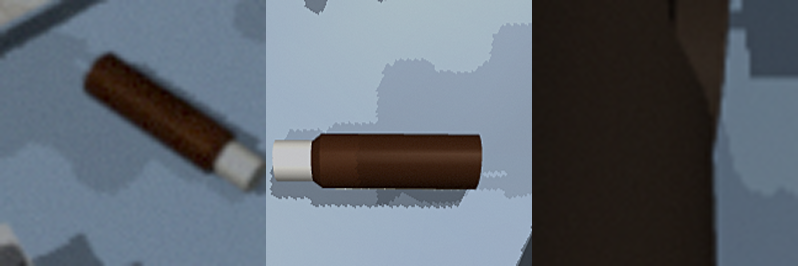

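The wrist view shows the bottle clearly, with the cap left at (292,160) and the foot right at (478,160). No label shows, and the bottle has rolled back a little towards +y. Now I turn the closed gripper across the axis and roll from above.

Emit:
jog_arm:
  dp:
    - [5,-10,0]
    - [10,-20,0]
    - [14,-30,0]
    - [14,-41,0]
    - [14,-41,0]
    - [14,-41,0]
    - [14,-41,0]
    - [14,-41,-20]
  dr:
    - [0,0,0.12]
    - [0,0,0.24]
    - [0,0,0.36]
    - [0,0,0.48]
    - [0,0,0.6]
    - [0,0,0.72]
    - [0,0,0.84]
    - [0,0,0.96]
  gripper: [0,0,0,0,0,0,0,0]
  newtons: 10

```text
t: 5.17
ee_pos: [0.4714, -0.1518, 0.113]
eef_rot: [0.0, 0.998, -0.069, 0.002]
contact_force: [0.6, -0.3, 0.6]
opening: 0.123
grasp_force: 0.0
```

Emit:
jog_arm:
  dp:
    - [0,0,-20]
    - [0,0,-35]
    - [0,0,-50]
    - [0,0,-60]
    - [0,0,-62]
    - [0,0,-62]
    - [0,0,-62]
    - [0,0,-62]
  dr:
    - [0,0,0.12]
    - [0,0,0.24]
    - [0,0,0.36]
    - [0,0,0.48]
    - [0,0,0.61]
    - [0,0,0.61]
    - [0,0,0.61]
    - [0,0,0.61]
  gripper: [0,0,0,0,0,0,0,0]

```text
t: 5.83
ee_pos: [0.4698, -0.151, 0.0497]
eef_rot: [-0.0, 0.973, 0.229, -0.0]
contact_force: [-0.0, -0.6, 0.2]
opening: 0.006
grasp_force: 0.0
```

```bash
python3 look.py l3.png .472 -.169; python3 -c "
from h import *
from scipy.spatial.transform import Rotation as Ro
s=status.read_state();q=s['eef_rot'];R=Ro.from_quat(np.r_[q[1:],q[0]]).as_matrix();print(np.degrees(np.arctan2(R[1,1],R[0,1])),s['opening'],R[2])"
```

```text
5.8333 [ 0.4698 -0.151   0.0497] [-0.04020747 -0.60494416  0.15114393]
scene 576 [ 501.8 -155. ] [96.7 31.8] 26.8 ax -151.9 ridge [ 0.4908 -0.1611  0.0364]
scene 241 243 37
wrist 7162 [ 503.9 -153.1] [89.1 32. ] 26.6 ax -152.6 ridge [ 0.4976 -0.1563  0.0353]
wrist 302 240 136
top 315 217 33
-63.36594700370436 0.002439664463762724 [ 2.85960734e-04  4.41773767e-04 -9.99999862e-01]
```

Emit:
jog_arm:
  dp:
    - [1,-2,-9]
    - [1,-2,-13]
    - [1,-2,-14]
    - [1,-2,-14]
    - [2,-4,-14]
    - [3.5,-7,-14]
    - [5.5,-11,-14]
    - [7.5,-15,-14]
  dr:
    - [0,0,0]
    - [0,0,0]
    - [0,0,0]
    - [0,0,0]
    - [0,0,0]
    - [0,0,0]
    - [0,0,0]
    - [0,0,0]
  gripper: [0,0,0,0,0,0,0,0]

```text
t: 6.65
ee_pos: [0.4781, -0.1663, 0.0363]
eef_rot: [0.0, 0.973, 0.231, 0.0]
contact_force: [-0.0, -0.4, -0.2]
opening: 0.006
grasp_force: 0.0
```

```bash
python3 look.py l3.png .472 -.169
```

```text
6.65 [ 0.4781 -0.1663  0.0363] [-0.00432321 -0.44505385 -0.19937138]
scene 495 [ 505.4 -152.6] [89.2 33.2] 28.1 ax -148.9 ridge [ 0.5007 -0.156   0.0361]
scene 241 243 37
wrist 7344 [ 507.5 -151.2] [80.9 32.3] 26.5 ax -154.1 ridge [ 0.5021 -0.1542  0.0353]
wrist 272 249 144
top 315 217 33
```

No contact yet, so I go back and start 2 mm lower.

Emit:
jog_arm:
  dp:
    - [0,0,4]
    - [-6.5,13,4]
    - [-6.5,13,0]
    - [-6.5,13,-2]
    - [-6.5,13,-2.5]
    - [-6,12,-2.5]
    - [-5,10,-2.5]
    - [-3.5,7,-2.5]
  dr:
    - [0,0,0]
    - [0,0,0]
    - [0,0,0]
    - [0,0,0]
    - [0,0,0]
    - [0,0,0]
    - [0,0,0]
    - [0,0,0]
  gripper: [0,0,0,0,0,0,0,0]

```text
t: 7.47
ee_pos: [0.4743, -0.159, 0.0336]
eef_rot: [0.0, 0.973, 0.231, -0.0]
contact_force: [-0.0, 0.7, 0.6]
opening: 0.006
grasp_force: 0.0
```

```bash
python3 look.py l3.png .472 -.169
```

```text
7.4667 [ 0.4743 -0.159   0.0336] [-0.01168845  0.69752188  0.62590865]
scene 506 [ 505.9 -153.4] [88.5 31.5] 25.0 ax -148.7 ridge [ 0.497  -0.1577  0.0365]
scene 241 243 37
wrist 7460 [ 507.4 -151.5] [81.6 32.4] 26.2 ax -153.0 ridge [ 0.5024 -0.154   0.0353]
wrist 287 251 146
top 315 217 33
```

View pics/l3.png

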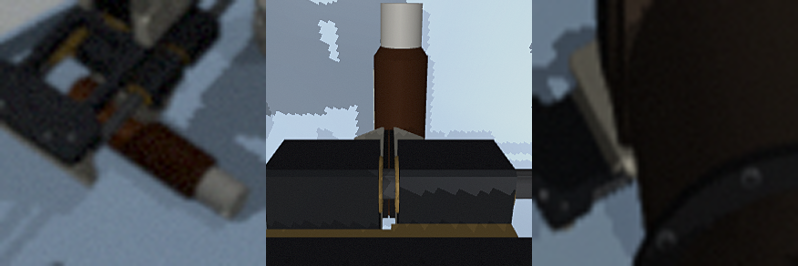

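Emit:
jog_arm:
  dp:
    - [1,-2,0]
    - [2,-4,0]
    - [3,-6,0]
    - [4,-8,0]
  dr:
    - [0,0,0]
    - [0,0,0]
    - [0,0,0]
    - [0,0,0]
  gripper: [0,0,0,0]

```text
t: 7.95
ee_pos: [0.4783, -0.167, 0.0336]
eef_rot: [0.0, 0.973, 0.231, 0.0]
contact_force: [0.6, 0.3, 1.1]
opening: 0.003
grasp_force: 0.0
```

```bash
python3 look.py l4.png .472 -.169
```

```text
7.95 [ 0.4783 -0.167   0.0336] [0.55015203 0.32100206 1.12490784]
scene 490 [ 505.4 -152.7] [90.1 31.9] 27.6 ax -148.1 ridge [ 0.5002 -0.1566  0.0362]
scene 241 243 37
wrist 7438 [ 508.6 -150.6] [78.5 32.3] 26.6 ax -154.2 ridge [ 0.5024 -0.1539  0.0353]
wrist 272 250 146
top 315 217 33
```

Emit:
jog_arm:
  dp:
    - [0,0,-0.7]
    - [0,0,-1.4]
    - [0,0,-1.4]
  dr:
    - [0,0,0]
    - [0,0,0]
    - [0,0,0]
  gripper: [0,0,0]

```text
t: 8.35
ee_pos: [0.478, -0.1666, 0.032]
eef_rot: [-0.0, 0.973, 0.231, -0.0]
contact_force: [0.4, 0.2, 0.1]
opening: 0.003
grasp_force: 0.0
```

Emit:
jog_arm:
  dp:
    - [0,0,-0.7]
    - [0,0,-1.4]
    - [0,0,-2.1]
    - [0,0,-2.1]
  dr:
    - [0,0,0]
    - [0,0,0]
    - [0,0,0]
    - [0,0,0]
  gripper: [0,0,0,0]

```text
t: 8.68
ee_pos: [0.478, -0.1667, 0.0299]
eef_rot: [-0.0, 0.973, 0.231, -0.0]
contact_force: [-0.5, -0.7, -0.1]
opening: 0.008
grasp_force: 0.0
```

```bash
python3 - <<'E'
from h import *
A=np.array([.895,.4465]);n=np.array([-.4465,.895]);O=np.array([.478,-.1667])
for c in('scene','wrist'):
    b=cam(c);P=cloud(b);h=cv2.cvtColor(b['pixels'],cv2.COLOR_RGB2HSV)
    d=P[...,:2]-O;a=d@A*1000;m=d@n*1000;z=P[...,2]*1000
    k=(abs(a)<45)&(abs(m)<40)&(z>9)&(z<90)&(b['depth']>0)
    col=((h[...,0]<18)|(h[...,0]>165))&(h[...,1]>110)
    print(c)
    for z0 in range(10,90,6):
        for nm,q in(('br',col),('ot',~col)):
            s=k&q&(z>=z0)&(z<z0+6)
            if s.sum()>3: print(z0,nm,s.sum(),'a',np.percentile(a[s],[3,50,97]).round(),'n',np.percentile(m[s],[3,50,97]).round())
E
```

```text
scene
16 ot 17 a [-20.  15.  43.] n [-15. -15. -14.]
22 br 29 a [-15.  12.  42.] n [-15. -14. -12.]
22 ot 18 a [-28.  14.  44.] n [-16. -15.  16.]
28 br 100 a [-28.  17.  45.] n [-14. -10.  10.]
28 ot 22 a [-24.  16.  41.] n [-13.  12.  14.]
34 br 130 a [-43.  23.  44.] n [-10.  -2.   9.]
34 ot 14 a [-41. -15.  35.] n [-9. -4. 11.]
52 ot 7 a [11. 12. 13.] n [-5.  3.  7.]
58 ot 13 a [11. 12. 13.] n [-11.   1.  11.]
64 ot 8 a [ 7. 12. 13.] n [-17. -16.  -9.]
70 ot 4 a [-6.  1. 13.] n [-18. -17. -15.]
76 ot 7 a [-5. 11. 13.] n [-18. -18. -14.]
wrist
16 ot 15 a [ 6. 27. 44.] n [-16.  17.  17.]
22 br 318 a [ 0. 23. 44.] n [-14.  15.  16.]
22 ot 147 a [-2. 18. 43.] n [-15. -15.  17.]
28 br 1644 a [ 3. 25. 44.] n [-13.   1.  14.]
34 br 2558 a [ 6. 26. 44.] n [-8.  0.  9.]
34 ot 5 a [-41.   4.   6.] n [-1.  4.  8.]
46 br 19 a [ 5. 10. 11.] n [-2.  0.  2.]
46 ot 25 a [10. 12. 12.] n [-5. -1.  5.]
52 br 69 a [-8. -0.  8.] n [-0. -0.  0.]
52 ot 186 a [10. 12. 12.] n [-9.  0.  9.]
58 ot 343 a [10. 12. 12.] n [-14.   1.  14.]
64 ot 186 a [10. 12. 12.] n [-15.  -1.  15.]
70 ot 99 a [10. 10. 12.] n [-4. -1.  3.]
76 ot 118 a [10. 11. 12.] n [-4. -0.  3.]
82 ot 76 a [10. 10. 11.] n [-2.  0.  2.]
88 ot 25 a [10. 10. 11.] n [-2. -1.  2.]
```

When closed, the wedge-like fingertips sit well above the nominal TCP and are narrow across the axis. The 19 mm pad width makes a better roller, so I turn back with the fingers along the axis and half open, and find contact by force.

Emit:
jog_arm:
  dp:
    - [0,0,20]
    - [-2,4,30]
    - [-4,8,30]
    - [-4,8,30]
    - [-4,8,30]
    - [-4,8,30]
    - [-4,8,30]
    - [-4,8,30]
  dr:
    - [0,0,-0.12]
    - [0,0,-0.24]
    - [0,0,-0.36]
    - [0,0,-0.48]
    - [0,0,-0.6]
    - [0,0,-0.72]
    - [0,0,-0.84]
    - [0,0,-0.96]
  gripper: [50,50,50,50,50,50,50,50]

```text
t: 9.45
ee_pos: [0.4742, -0.1587, 0.0602]
eef_rot: [-0.0, 0.969, -0.247, 0.0]
contact_force: [-0.9, 0.6, -0.5]
opening: 0.52
grasp_force: 0.0
```

Emit:
jog_arm:
  dp:
    - [0,0,0]
    - [0,0,0]
    - [0,0,0]
    - [0,0,-8]
    - [0,0,-16]
    - [0,0,-20]
    - [0,0,-22]
    - [0,0,-23]
  dr:
    - [0,0,-0.12]
    - [0,0,-0.24]
    - [0,0,-0.36]
    - [0,0,-0.48]
    - [0,0,-0.61]
    - [0,0,-0.61]
    - [0,0,-0.61]
    - [0,0,-0.61]
  gripper: [50,50,50,50,50,50,50,50]

```text
t: 10.12
ee_pos: [0.474, -0.1586, 0.0369]
eef_rot: [0.0, 0.853, -0.522, -0.0]
contact_force: [-0.3, 0.5, 0.3]
opening: 0.545
grasp_force: 0.0
```

```bash
cat > f.py <<'E'
from h import *
A=np.array([.895,.4465]);n=np.array([-.4465,.895]);O=np.array([.4725,-.1688])
s=status.read_state();e=s['ee_pos'];print(s['t'],'tool a,n',(e[:2]-O)@A*1e3,(e[:2]-O)@n*1e3,e[2]*1e3,s['contact_force'].round(1))
for c in('scene','wrist'):
    b=cam(c);P=cloud(b);h=cv2.cvtColor(b['pixels'],cv2.COLOR_RGB2HSV)
    d=P[...,:2]-O;a=d@A*1000;m=d@n*1000;z=P[...,2]*1000
    br=(((h[...,0]<18)|(h[...,0]>165))&(h[...,1]>110))&(abs(a)<48)&(z>33)&(z<40)&(abs(m)<60)
    if br.sum()>20: print(c,'top band n',np.median(m[br]).round(1),br.sum())
    w=(h[...,1]<110)&(abs(a)<38)&(abs(m-np.median(m[br]))<15)&(z>24)&(z<39)&(b['depth']>0)
    print('nonbrown on body:',w.sum(), m[w].mean().round(1) if w.sum() else '')
    k=(abs(a)<60)&(abs(m)<40)&(z>39)&(z<90)&(b['depth']>0)
    print('low nonbottle z',np.percentile(z[k],[1,5,20]).round(1) if k.sum()>5 else '')
E
python3 f.py
```

```text
10.1167 tool a,n 5.9300099041051055 8.466793255734977 36.87116452918109 [-0.3  0.5  0.3]
scene top band n -1.9 325
nonbrown on body: 17 2.7
low nonbottle z [39.2 39.5 61.1]
wrist top band n -1.8 6075
nonbrown on body: 0 
low nonbottle z [57.7 60.3 66.9]
```

Emit:
jog_arm:
  dp:
    - [1,-2,-1]
    - [1,-2,-2]
    - [1,-2,-3]
    - [1,-2,-4]
    - [1,-2,-4]
  dr:
    - [0,0,0]
    - [0,0,0]
    - [0,0,0]
    - [0,0,0]
    - [0,0,0]
  gripper: [50,50,50,50,50]

```text
t: 10.63
ee_pos: [0.475, -0.1607, 0.0329]
eef_rot: [0.0, 0.852, -0.524, -0.0]
contact_force: [0.3, -0.1, 0.4]
opening: 0.545
grasp_force: 0.0
```

Emit:
jog_arm:
  dp:
    - [0,0,-1]
    - [0,0,-2]
    - [0,0,-3]
    - [0,0,-3]
  dr:
    - [0,0,0]
    - [0,0,0]
    - [0,0,0]
    - [0,0,0]
  gripper: [50,50,50,50]

```text
t: 10.97
ee_pos: [0.475, -0.1606, 0.0299]
eef_rot: [0.0, 0.852, -0.524, -0.0]
contact_force: [0.1, 0.0, 0.2]
opening: 0.542
grasp_force: 0.0
```

Emit:
jog_arm:
  dp:
    - [0,0,-1]
    - [0,0,-2]
    - [0,0,-3]
    - [0,0,-3]
  dr:
    - [0,0,0]
    - [0,0,0]
    - [0,0,0]
    - [0,0,0]
  gripper: [50,50,50,50]

```text
t: 11.3
ee_pos: [0.475, -0.1607, 0.0269]
eef_rot: [0.0, 0.852, -0.524, -0.0]
contact_force: [-0.5, -0.2, 0.2]
opening: 0.543
grasp_force: 0.0
```

Emit:
jog_arm:
  dp:
    - [0,0,-1]
    - [0,0,-2]
    - [0,0,-2]
  dr:
    - [0,0,0]
    - [0,0,0]
    - [0,0,0]
  gripper: [50,50,50]

```text
t: 11.55
ee_pos: [0.475, -0.1607, 0.0249]
eef_rot: [0.0, 0.852, -0.524, -0.0]
contact_force: [0.6, 0.6, 0.6]
opening: 0.549
grasp_force: 0.0
```

```bash
python3 f.py; python3 - <<'E'
from h import *
b=cam('scene'); save(b,'side.png',(190,190,310,280),6)
E
```

```text
11.55 tool a,n 5.890552504283102 6.134032867963783 24.904079415066978 [0.6 0.6 0.6]
scene top band n -4.5 235
nonbrown on body: 13 -8.9
low nonbottle z [39.1 39.2 50.4]
wrist top band n -3.2 5900
nonbrown on body: 1 -1.5
low nonbottle z [46.  49.2 57.2]
```

View pics/side.png

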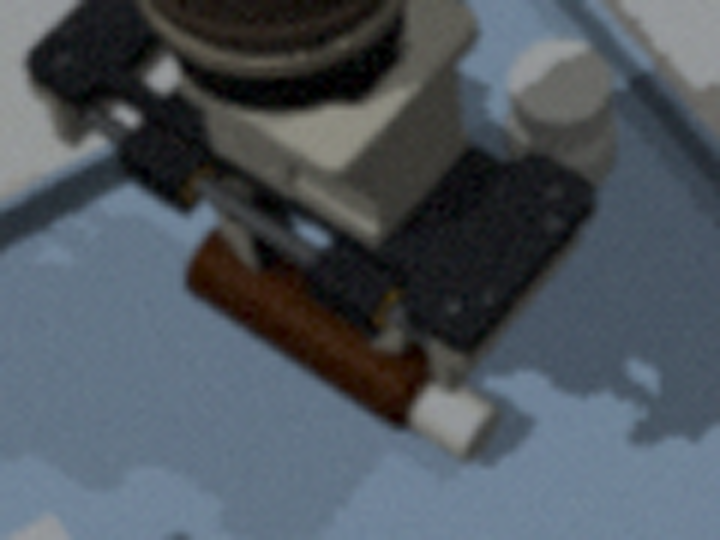

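```bash
cat > g.py <<'E'
from h import *
A=np.array([.895,.4465]);n=np.array([-.4465,.895]);O=np.array([.4725,-.1688])
s=status.read_state();e=s['ee_pos'];print(s['t'].__round__(2),'tool a,n',((e[:2]-O)@A*1e3).round(1),((e[:2]-O)@n*1e3).round(1),(e[2]*1e3).round(1),s['contact_force'].round(1))
for c in('scene','wrist'):
    b=cam(c);P=cloud(b);d=P[...,:2]-O;a=d@A*1000;m=d@n*1000;z=P[...,2]*1000
    for a0 in range(-45,80,10):
        k=(a>=a0)&(a<a0+10)&(abs(m)<45)&(z>14)&(z<41)&(b['depth']>0)
        if k.sum()<15: continue
        # circle fit of section radius known: linear lsq for centre n,z
        M=np.c_[2*m[k],2*z[k],np.ones(k.sum())];x,*_=np.linalg.lstsq(M,m[k]**2+z[k]**2,rcond=None)
        print(c,a0,k.sum(),'cn %.1f cz %.1f r %.1f'%(x[0],x[1],np.sqrt(x[2]+x[0]**2+x[1]**2)),'n',np.percentile(m[k],[2,98]).round(1),'zmax',np.percentile(z[k],98).round(1))
E
python3 g.py
```

```text
11.7 tool a,n 6.0 6.1 25.1 [ 0.4  0.3 -0. ]
scene -45 40 cn -3.7 cz 25.4 r 11.1 n [-15.6   2.1] zmax 38.7
scene -35 35 cn -5.2 cz 26.1 r 9.9 n [-15.4  -0.6] zmax 37.2
scene -25 64 cn -0.2 cz 22.5 r 14.9 n [-16.1  13.5] zmax 38.7
scene -15 48 cn -1.2 cz 23.9 r 13.4 n [-15.7   9.6] zmax 39.2
scene -5 46 cn -2.0 cz 24.4 r 12.7 n [-15.8   2.9] zmax 38.4
scene 5 44 cn -1.7 cz 23.1 r 13.6 n [-16.1   1.5] zmax 38.3
scene 15 46 cn -2.9 cz 24.5 r 12.0 n [-15.9   0.8] zmax 38.1
scene 25 41 cn -3.0 cz 24.3 r 12.3 n [-15.6   0.2] zmax 38.3
scene 35 56 cn -0.4 cz 22.2 r 14.8 n [-15.7  13.6] zmax 38.0
scene 45 61 cn -1.2 cz 23.6 r 13.1 n [-15.3   8.3] zmax 37.7
scene 55 36 cn -0.7 cz 22.7 r 10.3 n [-12.    4.1] zmax 34.6
scene 65 52 cn -0.4 cz 23.2 r 10.4 n [-11.8   9.7] zmax 34.7
scene 75 49 cn -0.3 cz 24.2 r 9.1 n [-11.   10.5] zmax 34.4
wrist -45 956 cn -0.7 cz 21.4 r 15.1 n [-16.1   5.4] zmax 37.4
wrist -35 818 cn -1.4 cz 22.0 r 14.3 n [-16.2   0.4] zmax 37.3
wrist -25 960 cn -0.4 cz 21.2 r 15.5 n [-16.1  11.8] zmax 37.1
wrist -15 1156 cn -0.2 cz 21.0 r 15.6 n [-16.1  12.2] zmax 37.4
wrist -5 1147 cn -0.4 cz 21.2 r 15.5 n [-16.1  11.3] zmax 37.3
wrist 5 1153 cn -0.3 cz 21.0 r 15.6 n [-16.1  11.1] zmax 37.2
wrist 15 1150 cn -0.3 cz 21.0 r 15.6 n [-16.1  11.5] zmax 37.2
wrist 25 1085 cn -0.3 cz 21.1 r 15.5 n [-16.   11.3] zmax 37.2
wrist 35 799 cn -1.1 cz 21.8 r 14.7 n [-16.1  -0.2] zmax 37.3
wrist 45 767 cn -3.2 cz 24.5 r 11.0 n [-16.    3.9] zmax 37.0
wrist 55 844 cn -0.4 cz 21.3 r 11.5 n [-12.1   8.4] zmax 33.4
wrist 65 852 cn -0.3 cz 21.2 r 11.5 n [-12.1   8.5] zmax 33.4
wrist 75 369 cn -0.3 cz 21.1 r 11.6 n [-12.    8.3] zmax 33.1
```

Emit:
jog_arm:
  dp:
    - [0,0,-1]
    - [0,0,-2]
    - [0,0,-2]
  dr:
    - [0,0,0]
    - [0,0,0]
    - [0,0,0]
  gripper: [50,50,50]

```text
t: 12.05
ee_pos: [0.475, -0.1607, 0.0229]
eef_rot: [0.0, 0.852, -0.524, -0.0]
contact_force: [0.8, -0.2, 0.1]
opening: 0.545
grasp_force: 0.0
```

Emit:
jog_arm:
  dp:
    - [0,0,-1]
    - [0,0,-2]
    - [0,0,-2]
  dr:
    - [0,0,0]
    - [0,0,0]
    - [0,0,0]
  gripper: [50,50,50]

```text
t: 12.3
ee_pos: [0.475, -0.1607, 0.0209]
eef_rot: [0.0, 0.852, -0.524, -0.0]
contact_force: [-0.3, -0.6, -0.0]
opening: 0.545
grasp_force: 0.0
```

```bash
python3 g.py | grep -E "tool|wrist (-15|5|25)"; python3 - <<'E'
from h import *
A=np.array([.895,.4465]);n=np.array([-.4465,.895]);O=np.array([.4725,-.1688])
b=cam('scene');P=cloud(b);d=P[...,:2]-O;a=d@A*1000;m=d@n*1000;z=P[...,2]*1000
for z0 in range(36,80,4):
    for lo,hi in((-50,-10),(15,60)):
        k=(z>=z0)&(z<z0+4)&(a>lo)&(a<hi)&(abs(m)<40)&(b['depth']>0)
        if k.sum()>2: print(z0,lo,k.sum(),'a',np.percentile(a[k],[5,50,95]).round(),'n',np.percentile(m[k],[5,50,95]).round())
E
```

```text
12.3 tool a,n 5.9 6.1 20.9 [-0.3 -0.6 -0. ]
wrist -15 1208 cn -0.3 cz 21.1 r 15.6 n [-16.1  11.5] zmax 37.3
wrist 5 1210 cn -0.3 cz 21.0 r 15.6 n [-16.1  12. ] zmax 37.3
wrist 25 1116 cn -0.4 cz 21.3 r 15.4 n [-16.1  12.1] zmax 37.4
wrist 55 841 cn -0.4 cz 21.4 r 11.3 n [-12.    7.1] zmax 33.4
36 -50 49 a [-47. -24. -12.] n [-8. -3.  3.]
36 15 41 a [18. 38. 53.] n [-8. -3.  4.]
44 -50 7 a [-23. -19. -17.] n [-5. -3.  3.]
48 -50 5 a [-28. -18. -17.] n [-4. -2. 12.]
52 -50 7 a [-27. -23. -17.] n [-5. -5.  9.]
52 15 3 a [42. 44. 47.] n [-5. -5. -4.]
56 -50 12 a [-32. -19. -17.] n [-5. -3. 12.]
56 15 4 a [43. 48. 49.] n [-5. -4. -0.]
60 -50 7 a [-28. -20. -18.] n [-6. -3. 14.]
64 -50 6 a [-31. -24. -17.] n [-6. -5. 11.]
64 15 4 a [46. 48. 50.] n [-5. -5. -4.]
68 -50 6 a [-34. -25. -18.] n [-5. -5.  8.]
72 -50 4 a [-27. -19. -17.] n [-5.  1.  8.]
```

Emit:
jog_arm:
  dp:
    - [0,0,-1]
    - [0,0,-2]
    - [0,0,-2]
  dr:
    - [0,0,0]
    - [0,0,0]
    - [0,0,0]
  gripper: [50,50,50]

```text
t: 12.7
ee_pos: [0.475, -0.1607, 0.0189]
eef_rot: [0.0, 0.852, -0.524, -0.0]
contact_force: [-0.5, 0.3, 0.3]
opening: 0.547
grasp_force: 0.0
```

Emit:
jog_arm:
  dp:
    - [0,0,-1]
    - [0,0,-2]
    - [0,0,-2]
  dr:
    - [0,0,0]
    - [0,0,0]
    - [0,0,0]
  gripper: [50,50,50]

```text
t: 12.95
ee_pos: [0.475, -0.1607, 0.0169]
eef_rot: [0.0, 0.852, -0.524, -0.0]
contact_force: [-0.2, -1.1, 0.7]
opening: 0.546
grasp_force: 0.0
```

Emit:
jog_arm:
  dp:
    - [0,0,-0.7]
    - [0,0,-1.4]
    - [0,0,-1.4]
  dr:
    - [0,0,0]
    - [0,0,0]
    - [0,0,0]
  gripper: [50,50,50]

```text
t: 13.2
ee_pos: [0.4755, -0.1613, 0.0163]
eef_rot: [0.0, 0.852, -0.524, 0.001]
contact_force: [-2.3, -1.2, 9.6]
opening: 0.544
grasp_force: 4.5
```

Emit:
jog_arm:
  dp:
    - [0,0,-0.7]
    - [0,0,-1.4]
    - [0,0,-1.4]
  dr:
    - [0,0,0]
    - [0,0,0]
    - [0,0,0]
  gripper: [50,50,50]

```text
t: 13.45
ee_pos: [0.476, -0.1621, 0.016]
eef_rot: [0.0, 0.851, -0.524, 0.001]
contact_force: [-5.2, -2.3, 22.7]
opening: 0.544
grasp_force: 11.7
```

Contact is found at TCP z≈16 mm, so the fingertips are about 20 mm above the nominal TCP. I ease off a little and start the rolling stroke.

Emit:
jog_arm:
  dp:
    - [0,0,0.8]
    - [1,-2,0.8]
    - [2.2,-4.5,0.8]
    - [3.6,-7.2,0.8]
    - [5,-10,0.8]
    - [6.2,-12.5,0.8]
    - [7.5,-15,0.8]
    - [8,-16,0.8]
  dr:
    - [0,0,0]
    - [0,0,0]
    - [0,0,0]
    - [0,0,0]
    - [0,0,0]
    - [0,0,0]
    - [0,0,0]
    - [0,0,0]
  gripper: [50,50,50,50,50,50,50,50]

```text
t: 14.12
ee_pos: [0.4839, -0.1779, 0.0162]
eef_rot: [0.0, 0.851, -0.524, 0.001]
contact_force: [-2.3, -1.4, 14.3]
opening: 0.542
grasp_force: 7.3
```

```bash
python3 g.py | grep -E "tool|wrist"; python3 f.py | grep nonb
```

```text
14.12 tool a,n 6.1 -13.2 16.2 [-2.3 -1.4 14.3]
wrist -45 574 cn -12.9 cz 22.5 r 12.8 n [-26.1 -16.4] zmax 35.4
wrist -35 412 cn -21.5 cz 25.9 r 5.3 n [-26.1 -20.1] zmax 33.4
wrist -25 771 cn -13.0 cz 26.3 r 12.2 n [-26.1   1. ] zmax 40.2
wrist -15 1229 cn -10.1 cz 21.0 r 15.6 n [-26.    1.1] zmax 37.3
wrist -5 1254 cn -10.1 cz 21.1 r 15.6 n [-25.9   1.5] zmax 37.3
wrist 5 1214 cn -10.1 cz 21.0 r 15.6 n [-25.9   1.6] zmax 37.3
wrist 15 1251 cn -10.1 cz 20.9 r 15.7 n [-25.9   1.4] zmax 37.2
wrist 25 1066 cn -11.6 cz 23.9 r 13.6 n [-25.9   1.6] zmax 39.8
wrist 35 400 cn -27.4 cz 27.8 r 6.3 n [-26.2 -20.6] zmax 39.8
wrist 45 412 cn -19.2 cz 25.0 r 6.4 n [-26.  -16.3] zmax 33.4
wrist 55 451 cn -13.0 cz 22.6 r 8.7 n [-22.1 -14.2] zmax 31.8
wrist 65 435 cn -13.2 cz 22.7 r 8.4 n [-22.  -15.3] zmax 31.6
wrist 75 195 cn -13.8 cz 23.0 r 7.8 n [-22. -15.] zmax 31.5
nonbrown on body: 21 -22.2
low nonbottle z [39.9 41.1 46.8]
nonbrown on body: 234 -5.8
low nonbottle z [40.1 42.9 50.8]
```

Emit:
jog_arm:
  dp:
    - [1,-2,0]
    - [2.2,-4.5,0]
    - [3.3,-6.7,0]
    - [4.2,-8.4,0]
    - [4.2,-8.4,0]
    - [4.2,-8.4,3]
    - [4.2,-8.4,8]
    - [4.2,-8.4,8]
  dr:
    - [0,0,0]
    - [0,0,0]
    - [0,0,0]
    - [0,0,0]
    - [0,0,0]
    - [0,0,0]
    - [0,0,0]
    - [0,0,0]
  gripper: [50,50,50,50,50,50,50,50]

```text
t: 14.98
ee_pos: [0.4878, -0.1851, 0.0238]
eef_rot: [-0.0, 0.852, -0.524, 0.0]
contact_force: [1.0, 0.4, -0.0]
opening: 0.548
grasp_force: 0.0
```

```bash
python3 g.py | grep -E "tool|wrist (-5|5|15|65)"; python3 - <<'E'
from h import *
A=np.array([.895,.4465]);n=np.array([-.4465,.895]);O=np.array([.4725,-.1688])
b=cam('wrist');P=cloud(b);d=P[...,:2]-O;a=d@A*1000;m=d@n*1000;z=P[...,2]*1000
h=cv2.cvtColor(b['pixels'],cv2.COLOR_RGB2HSV)
for m0 in range(-34,6,2):
    k=(abs(a-5)<12)&(m>=m0)&(m<m0+2)&(z>7)&(z<39)
    if k.sum(): print(m0,k.sum(),np.median(h[k],0),z[k].mean().round(1))
E
```

```text
14.98 tool a,n 6.4 -21.4 23.8 [ 1.   0.4 -0. ]
wrist -5 1138 cn -14.4 cz 21.0 r 15.8 n [-30.4  -2.8] zmax 37.3
wrist 5 1178 cn -14.4 cz 20.8 r 15.9 n [-30.4  -2.6] zmax 37.3
wrist 15 1159 cn -14.3 cz 20.7 r 16.0 n [-30.4  -2.3] zmax 37.3
wrist 55 414 cn -17.2 cz 22.4 r 8.9 n [-26.6 -18.7] zmax 32.1
wrist 65 399 cn -18.2 cz 22.9 r 7.9 n [-26.5 -19.8] zmax 31.6
-32 188 [ 11. 190.  43.] 21.5
-30 348 [ 11. 178.  52.] 26.3
-28 260 [ 11. 177.  59.] 30.4
-26 235 [ 11. 166.  67.] 32.5
-24 211 [ 11. 149.  78.] 34.0
-22 210 [ 11. 136.  87.] 35.1
-20 195 [ 11. 151.  78.] 35.9
-18 176 [ 11. 165.  70.] 36.4
-16 175 [ 11. 174.  64.] 36.5
-14 166 [ 11. 177.  61.] 36.6
-12 137 [ 11. 176.  63.] 36.3
-10 139 [ 11. 177.  64.] 35.6
-8 124 [ 11. 196.  51.] 34.8
-6 115 [ 38.  20. 147.] 34.1
-4 60 [ 35.  21. 144.] 32.5
-2 43 [ 50.  11. 136.] 30.1
0 1 [ 34.  14. 127.] 28.1
```

Label edge is now visible about 30° from up on the +y side, so about 23 mm of rolling is left. Next stroke.

Emit:
jog_arm:
  dp:
    - [-6.7,13.4,0]
    - [-6.7,13.4,-5]
    - [-6.7,13.4,-8]
    - [-6.7,13.4,-8]
    - [-6,12,-8]
    - [-5,10,-8]
    - [-3.6,7.2,-8]
    - [-2.2,4.4,-8]
  dr:
    - [0,0,0]
    - [0,0,0]
    - [0,0,0]
    - [0,0,0]
    - [0,0,0]
    - [0,0,0]
    - [0,0,0]
    - [0,0,0]
  gripper: [50,50,50,50,50,50,50,50]

```text
t: 15.8
ee_pos: [0.4863, -0.1823, 0.0161]
eef_rot: [0.0, 0.852, -0.524, 0.001]
contact_force: [-3.1, -1.1, 18.4]
opening: 0.544
grasp_force: 9.2
```

Emit:
jog_arm:
  dp:
    - [1.4,-2.8,0]
    - [2.8,-5.6,0]
    - [4,-8,0]
    - [5,-10,0]
    - [5.5,-11,0]
    - [5.5,-11,0]
    - [5.5,-11,4]
    - [5.5,-11,8]
  dr:
    - [0,0,0]
    - [0,0,0]
    - [0,0,0]
    - [0,0,0]
    - [0,0,0]
    - [0,0,0]
    - [0,0,0]
    - [0,0,0]
  gripper: [50,50,50,50,50,50,50,50]

```text
t: 16.47
ee_pos: [0.4906, -0.1922, 0.0228]
eef_rot: [0.0, 0.852, -0.524, -0.0]
contact_force: [0.2, -0.0, -0.8]
opening: 0.545
grasp_force: 0.0
```

```bash
cat > e.py <<'E'
from h import *
A=np.array([.895,.4465]);n=np.array([-.4465,.895]);O=np.array([.4725,-.1688])
b=cam('wrist');P=cloud(b);d=P[...,:2]-O;a=d@A*1000;m=d@n*1000;z=P[...,2]*1000
h=cv2.cvtColor(b['pixels'],cv2.COLOR_RGB2HSV).astype(int)
k=(abs(a-5)<12)&(z>12)&(z<39)&(abs(m)<80)
M=np.c_[2*m[k],np.ones(k.sum())];cz=21
x,*_=np.linalg.lstsq(M,m[k]**2+(z[k]-cz)**2,rcond=None);cn=x[0]
th=np.degrees(np.arctan2(m-cn,z-cz))
print('axis n',cn.round(1))
for t in range(-90,91,6):
    s=k&(th>=t)&(th<t+6)
    if s.sum()>5: print(t,s.sum(),'white frac',(h[s][:,1]<90).mean().round(2),'V',np.median(h[s][:,2]))
E
python3 g.py | grep -E "tool|wrist (-15|5|25|55|65)";python3 e.py
```

```text
16.47 tool a,n 5.7 -29.0 22.8 [ 0.2 -0.  -0.8]
wrist -15 1179 cn -27.0 cz 21.0 r 16.1 n [-43.4 -15.6] zmax 37.7
wrist 5 1171 cn -27.0 cz 21.0 r 16.1 n [-43.3 -15.5] zmax 37.8
wrist 25 1035 cn -27.1 cz 21.0 r 16.0 n [-43.3 -15.5] zmax 37.7
wrist 55 594 cn -28.7 cz 22.0 r 10.3 n [-39.4 -27.3] zmax 33.2
wrist 65 582 cn -28.7 cz 22.0 r 10.2 n [-39.4 -28.3] zmax 33.3
axis n -27.0
-90 52 white frac 0.0 V 38.0
-84 73 white frac 0.0 V 45.0
-78 89 white frac 0.0 V 49.0
-72 99 white frac 0.0 V 52.0
-66 119 white frac 0.0 V 55.0
-60 128 white frac 0.0 V 58.0
-54 138 white frac 0.0 V 61.0
-48 136 white frac 0.0 V 65.0
-42 155 white frac 0.0 V 71.0
-36 163 white frac 0.0 V 80.0
-30 144 white frac 0.0 V 88.0
-24 155 white frac 0.0 V 81.0
-18 167 white frac 0.78 V 178.0
-12 154 white frac 1.0 V 213.0
-6 149 white frac 1.0 V 205.0
0 144 white frac 1.0 V 200.0
6 128 white frac 1.0 V 196.0
12 119 white frac 0.98 V 186.0
18 118 white frac 0.97 V 157.0
24 81 white frac 0.94 V 140.0
30 76 white frac 0.93 V 108.5
36 60 white frac 0.97 V 142.5
42 45 white frac 0.93 V 133.0
48 36 white frac 0.94 V 131.0
```

Emit:
jog_arm:
  dp:
    - [-3.1,6.3,0]
    - [-3.1,6.3,-5]
    - [-3.1,6.3,-7.8]
    - [-3.1,6.3,-7.8]
    - [-2.5,5,-7.8]
    - [-1.5,3,-7.8]
    - [-0.2,0.4,-7.8]
    - [1.2,-2.4,-7.8]
  dr:
    - [0,0,0]
    - [0,0,0]
    - [0,0,0]
    - [0,0,0]
    - [0,0,0]
    - [0,0,0]
    - [0,0,0]
    - [0,0,0]
  gripper: [50,50,50,50,50,50,50,50]

```text
t: 17.28
ee_pos: [0.4925, -0.1948, 0.0161]
eef_rot: [-0.0, 0.852, -0.524, 0.001]
contact_force: [-3.1, -0.8, 17.4]
opening: 0.543
grasp_force: 8.4
```

Emit:
jog_arm:
  dp:
    - [1.3,-2.6,0]
    - [2.6,-5.2,0]
    - [3.6,-7.2,0]
    - [4.1,-8.2,0]
    - [4.2,-8.5,0]
    - [4.2,-8.5,0]
    - [4.2,-8.5,4]
    - [4.2,-8.5,8]
  dr:
    - [0,0,0]
    - [0,0,0]
    - [0,0,0]
    - [0,0,0]
    - [0,0,0]
    - [0,0,0]
    - [0,0,0]
    - [0,0,0]
  gripper: [50,50,50,50,50,50,50,50]

```text
t: 17.95
ee_pos: [0.4956, -0.2023, 0.023]
eef_rot: [0.0, 0.852, -0.524, -0.0]
contact_force: [0.0, 0.4, 0.2]
opening: 0.546
grasp_force: 0.0
```

```bash
python3 g.py | grep -E "tool|wrist (-15|5|25|55|65)";python3 e.py
```

```text
17.95 tool a,n 5.7 -40.4 23.0 [0.  0.4 0.2]
wrist -15 610 cn -37.4 cz 25.3 r 12.2 n [-44.7 -26.2] zmax 38.2
wrist 5 618 cn -37.4 cz 25.4 r 12.2 n [-44.8 -25.9] zmax 38.3
wrist 25 481 cn -37.4 cz 24.3 r 13.0 n [-44.6 -25.7] zmax 37.8
wrist 55 250 cn -41.2 cz 30.3 r 2.7 n [-44.9 -37.7] zmax 33.3
wrist 65 229 cn -42.1 cz 31.0 r 2.0 n [-44.9 -39.4] zmax 33.1
axis n -37.8
-90 54 white frac 0.0 V 40.0
-84 72 white frac 0.0 V 44.0
-78 84 white frac 0.0 V 48.0
-72 93 white frac 0.0 V 52.0
-66 120 white frac 0.0 V 54.0
-60 101 white frac 0.17 V 52.0
-54 135 white frac 1.0 V 199.0
-48 143 white frac 1.0 V 201.0
-42 159 white frac 1.0 V 207.0
-36 153 white frac 1.0 V 211.0
-30 147 white frac 1.0 V 212.0
-24 185 white frac 1.0 V 212.0
-18 150 white frac 1.0 V 179.0
-12 154 white frac 0.99 V 180.5
-6 152 white frac 0.96 V 173.0
0 140 white frac 0.97 V 185.0
6 136 white frac 0.96 V 144.5
12 107 white frac 0.91 V 161.0
18 99 white frac 0.99 V 178.0
24 95 white frac 1.0 V 186.0
30 75 white frac 1.0 V 179.0
36 60 white frac 1.0 V 171.0
42 39 white frac 1.0 V 149.0
48 14 white frac 1.0 V 149.0
```

The label now faces up: its edge is at -55°, so the middle is about 3° off, with the dark bars on top. A cross grasp here would bring the wide gripper body close to the rack, so I'll press on top and drag the bottle about 35 mm along its own axis, towards its foot, where there is more room.

Emit:
jog_arm:
  dp:
    - [-1.2,2.3,0]
    - [-1.2,2.3,-5]
    - [-1.2,2.3,-9]
    - [-1.2,2.3,-9]
    - [-2.5,1.6,-9]
    - [-5,0.4,-9]
    - [-8,-1.1,-9]
    - [-11,-2.6,-9]
  dr:
    - [0,0,0]
    - [0,0,0]
    - [0,0,0]
    - [0,0,0]
    - [0,0,0]
    - [0,0,0]
    - [0,0,0]
    - [0,0,0]
  gripper: [50,50,50,50,50,50,50,50]

```text
t: 18.77
ee_pos: [0.4904, -0.2049, 0.0162]
eef_rot: [-0.002, 0.852, -0.523, 0.004]
contact_force: [8.0, 3.2, 16.1]
opening: 0.548
grasp_force: 7.9
```

```bash
cat >> e.py <<'E'
cap=(h[...,1]<90)&(z>18)&(z<36)&(abs(m-cn)<14)&(a>35)&(a<100)
br=(h[...,1]>110)&(h[...,0]<18)&(z>18)&(z<40)&(abs(m-cn)<14)&(a<70)&(a>-110)
print('cap a',np.percentile(a[cap],[2,98]).round(1) if cap.sum() else '','brown a',np.percentile(a[br],[.5,99.5]).round(1))
for lo,hi in((-45,-5),(5,50)):
    s=br&(a>lo)&(a<hi)
s=cap&(z>30); print('cap n',m[s].mean().round(1) if s.sum() else '')
b=cam('scene');P=cloud(b);d=P[...,:2]-O;a=d@A*1000;m=d@n*1000;z=P[...,2]*1000
e=(status.read_state()['ee_pos'][:2]-O)*1e3; ta,tn=e@A,e@n
k=(abs(m-tn)<45)&(abs(a-ta)>62)&(abs(a-ta)<96)&(z>42)&(z<140)&(b['depth']>0);print('body z',np.percentile(z[k],[1,5,25]).round(1) if k.sum() else '', 'tcp',status.read_state()['ee_pos'][2])
E
python3 e.py | grep -vE "white"
```

```text
axis n -39.1
cap a [46.9 73. ] brown a [-56.1  49.3]
cap n -44.5
body z [103.6 104.5 109.9] tcp 0.016160888878295893
```

The bottle slides along with the tool (foot at a=-56). I continue dragging.

Emit:
jog_arm:
  dp:
    - [-3,-1.5,0]
    - [-6,-3,0]
    - [-9,-4.5,0]
    - [-12,-6,0]
    - [-15,-7.5,0]
    - [-18,-9,0]
    - [-20,-10,0]
    - [-22,-11,0]
  dr:
    - [0,0,0]
    - [0,0,0]
    - [0,0,0]
    - [0,0,0]
    - [0,0,0]
    - [0,0,0]
    - [0,0,0]
    - [0,0,0]
  gripper: [50,50,50,50,50,50,50,50]

```text
t: 19.53
ee_pos: [0.4685, -0.216, 0.0162]
eef_rot: [-0.002, 0.852, -0.523, 0.004]
contact_force: [8.4, 3.8, 17.6]
opening: 0.548
grasp_force: 8.2
```

Emit:
jog_arm:
  dp:
    - [0,0,0.5]
    - [0,0,3]
    - [0,0,10]
    - [0,0,25]
    - [0,0,60]
    - [0,0,80]
    - [0,0,80]
  dr:
    - [0,0,0]
    - [0,0,0]
    - [0,0,0]
    - [0,0,0.12]
    - [0,0,0.24]
    - [0,0,0.36]
    - [0,0,0.48]
  gripper: [50,50,50,60,60,70,70]

```text
t: 20.12
ee_pos: [0.4648, -0.2172, 0.098]
eef_rot: [0.0, 0.953, -0.304, 0.003]
contact_force: [0.5, -0.1, -0.8]
opening: 0.739
grasp_force: 0.0
```

```bash
python3 e.py; python3 look.py l5.png .462 -.217
```

```text
axis n -38.8
-90 21 white frac 0.43 V 36.0
-84 27 white frac 0.0 V 32.0
-78 36 white frac 0.0 V 40.0
-72 46 white frac 0.0 V 44.0
-66 51 white frac 0.02 V 45.0
-60 55 white frac 0.42 V 56.0
-54 64 white frac 0.77 V 186.0
-48 68 white frac 0.66 V 190.0
-42 74 white frac 0.73 V 191.0
-36 84 white frac 0.68 V 191.0
-30 78 white frac 0.69 V 192.0
-24 81 white frac 0.7 V 192.0
-18 84 white frac 0.7 V 192.5
-12 84 white frac 0.71 V 192.5
-6 84 white frac 0.69 V 192.0
0 80 white frac 0.68 V 192.0
6 78 white frac 0.74 V 191.0
12 62 white frac 0.66 V 190.0
18 67 white frac 0.67 V 182.0
24 59 white frac 0.71 V 176.0
30 58 white frac 0.66 V 161.5
36 40 white frac 0.78 V 154.5
42 40 white frac 0.68 V 132.0
48 18 white frac 0.44 V 39.0
54 19 white frac 0.47 V 52.0
60 14 white frac 0.07 V 39.0
cap a [35.2 47.1] brown a [-82.3  22.8]
cap n -39.1
body z  tcp 0.0949785389379118
20.2167 [ 0.463  -0.2165  0.095 ] [-0.27492375 -0.95682606 -0.80643142]
scene 777 [ 475.1 -211.2] [131.2  32.1] 26.5 ax -152.6 ridge [ 0.4652 -0.2167  0.0369]
scene 220 249 37
wrist 7638 [ 474.3 -212. ] [130.2  31.3] 26.6 ax -152.9 ridge [ 0.4634 -0.2175  0.0361]
wrist 277 209 115
top 14 [ 472.9 -198.4] [9.5 5.6] 18.6 ax -142.6 ridge [ 0.4729 -0.199   0.0326]
top 334 221 34
```

View pics/l5.png

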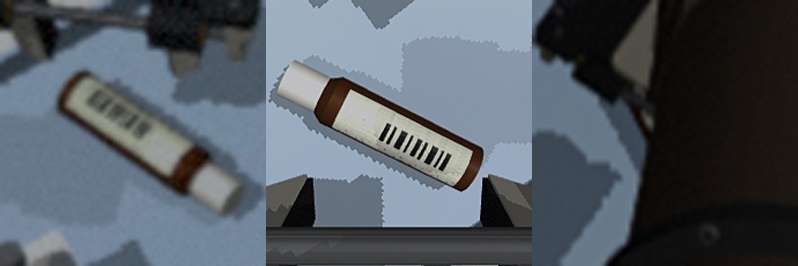

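The label is straight up: in the wrist view its bars run down the middle, with the cap at (300,82) and the foot at (470,165). Next is a cross grasp slightly footward, with the fingers 55 mm open.

Emit:
jog_arm:
  dp:
    - [-13.5,-7.7,0]
    - [-13.5,-7.7,0]
    - [-13.5,-7.7,0]
    - [-13.5,-7.7,0]
    - [-13.5,-7.7,-10]
    - [-13.5,-7.7,-20]
    - [-13.5,-7.7,-30]
    - [-13.5,-7.7,-40]
  dr:
    - [0,0,0.12]
    - [0,0,0.24]
    - [0,0,0.36]
    - [0,0,0.48]
    - [0,0,0.6]
    - [0,0,0.72]
    - [0,0,0.84]
    - [0,0,0.96]
  gripper: [55,55,55,55,55,55,55,55]

```text
t: 21.03
ee_pos: [0.4488, -0.2235, 0.0529]
eef_rot: [-0.001, 0.986, 0.169, -0.001]
contact_force: [0.3, -0.7, -0.4]
opening: 0.603
grasp_force: 0.0
```

Emit:
jog_arm:
  dp:
    - [0,0,-10]
    - [0,0,-15]
    - [0,0,-15]
  dr:
    - [0,0,0.122]
    - [0,0,0.122]
    - [0,0,0.122]
  gripper: [55,55,55]

```text
t: 21.28
ee_pos: [0.4481, -0.2234, 0.0375]
eef_rot: [-0.001, 0.974, 0.225, -0.001]
contact_force: [-0.5, 0.7, -0.0]
opening: 0.599
grasp_force: 0.0
```

```bash
cat > w.py <<'E'
from h import *
from scipy.spatial.transform import Rotation as Ro
s=status.read_state();q=s['eef_rot'];R=Ro.from_quat(np.r_[q[1:],q[0]]).as_matrix();e=s['ee_pos'];print(s['t'],e,np.degrees(np.arctan2(R[1,1],R[0,1])),s['contact_force'])
b=cam('wrist');P=cloud(b);d=(P-e)*1e3;x=d[...,:2]@R[:2,0];y=d[...,:2]@R[:2,1];z=P[...,2]*1e3
print('tool x axis',R[:2,0])
c=[]
for x0 in range(-100,100,10):
    k=(x>=x0)&(x<x0+10)&(abs(y)<35)&(z>12)&(z<39)&(b['depth']>0)
    if k.sum()>100:
        M=np.c_[2*y[k],np.ones(k.sum())];r,*_=np.linalg.lstsq(M,y[k]**2+(z[k]-21)**2,rcond=None);print(x0,k.sum(),'y',r[0].round(1),'edges',np.percentile(y[k],[1,99]).round(1),'x',np.percentile(x[k],[1,99]).round(1))
E
python3 w.py
```

```text
21.2833 [ 0.44808885 -0.22338969  0.03753679] -64.03503267462288 [-0.54468938  0.68448871 -0.01735902]
tool x axis [0.89905661 0.43782649]
-90 219 y 9.6 edges [-2.8 22.6] x [-88.5 -80. ]
-80 861 y -18.0 edges [-33.8  -1.5] x [-79.8 -70.1]
-70 128 y -31.6 edges [-35.  -28.7] x [-70.  -68.1]
-30 484 y 1.1 edges [-14.5  16.5] x [-29.2 -20.1]
-20 848 y 1.0 edges [-14.2  16.2] x [-19.9 -10.1]
-10 896 y 0.9 edges [-14.5  16. ] x [-9.9 -0.1]
0 936 y 0.8 edges [-14.4  16.4] x [0.2 9.9]
10 985 y 0.7 edges [-14.7  16.1] x [10.1 19.9]
20 1025 y 0.6 edges [-15.   15.9] x [20.1 29.9]
30 1066 y 0.5 edges [-14.7  15.6] x [30.2 39.9]
40 1117 y 0.3 edges [-15.2  15.4] x [40.1 49.9]
50 1184 y 0.2 edges [-15.   15.7] x [50.1 59.9]
60 1151 y 0.1 edges [-14.7  15. ] x [60.1 69.8]
70 960 y -0.1 edges [-11.5  11.9] x [70.2 79.8]
80 1005 y -0.2 edges [-11.9  11.6] x [80.2 89.9]
90 379 y -0.2 edges [-11.6  11.5] x [90.  93.7]
```

Emit:
jog_arm:
  dp:
    - [0.4,-0.7,-20]
    - [0.4,-0.7,-32]
    - [0.4,-0.7,-42]
    - [0.4,-0.7,-46]
    - [0.4,-0.7,-46]
  dr:
    - [0,0,0.012]
    - [0,0,0.012]
    - [0,0,0.012]
    - [0,0,0.012]
    - [0,0,0.012]
  gripper: [55,55,55,55,55]

```text
t: 21.75
ee_pos: [0.4496, -0.2243, -0.0072]
eef_rot: [-0.0, 0.973, 0.233, -0.001]
contact_force: [-0.2, 0.5, 0.7]
opening: 0.602
grasp_force: 0.0
```

Emit:
jog_arm:
  dp:
    - [0,0,0]
    - [0,0,0]
    - [0,0,0]
    - [0,0,0]
    - [0,0,0]
    - [0,0,0]
  dr:
    - [0,0,0]
    - [0,0,0]
    - [0,0,0]
    - [0,0,0]
    - [0,0,0]
    - [0,0,0]
  gripper: [42,36,28,28,28,28]
  newtons: 25

```text
t: 22.25
ee_pos: [0.4502, -0.2247, -0.0063]
eef_rot: [0.0, 0.972, 0.233, 0.0]
contact_force: [-1.4, 1.0, 3.6]
opening: 0.336
grasp_force: 25.0
```

```bash
python3 w.py
```

```text
22.25 [ 0.45024926 -0.22474277 -0.0062743 ] -63.031645645058845 [-1.36815949  1.00609783  3.6161763 ]
tool x axis [0.8912569  0.45349852]
-40 615 y -0.0 edges [-15.4  15.3] x [-37.2 -30.1]
-30 1174 y 0.1 edges [-14.8  15.1] x [-29.8 -20.1]
-20 351 y 0.2 edges [-10.8  11.4] x [-19.9 -15.4]
-10 207 y 0.2 edges [-15.5  15.9] x [-5.8 -0. ]
0 1662 y 0.1 edges [-16.9  16.9] x [ 0.1 10. ]
10 2738 y 0.2 edges [-28.8  29.2] x [10.1 19.8]
20 1634 y 0.3 edges [-15.1  15.6] x [20.1 29.9]
30 1730 y 0.2 edges [-15.1  15.4] x [30.1 39.9]
40 1821 y 0.3 edges [-15.   15.4] x [40.1 49.9]
50 1946 y 0.2 edges [-15.1  15.4] x [50.1 59.9]
60 1883 y 0.2 edges [-14.4  14.9] x [60.1 69.9]
70 1581 y 0.3 edges [-11.2  11.9] x [70.2 79.7]
80 1712 y 0.3 edges [-11.4  11.7] x [80.  89.9]
90 417 y 0.3 edges [-11.2  12. ] x [90.  92.3]
```

```bash
cat > lab.py <<'E'
from w import *
h=cv2.cvtColor(b['pixels'],cv2.COLOR_RGB2HSV).astype(int)
zt=z-e[2]*1e3; cz=float(__import__('sys').argv[1])
th=np.degrees(np.arctan2(y-0.2,zt-cz)); k=(x>20)&(x<38)&(np.hypot(y,zt-cz)<20)&(b['depth']>0)
for t in range(-78,79,6):
    s=k&(th>=t)&(th<t+6)
    if s.sum()>5: print(t,(h[s][:,1]<90).mean().round(2),end='; ')
E
python3 lab.py 27.3 | tail -1
```

```text
-78 0.0; -72 0.0; -66 0.0; -60 0.0; -54 0.09; -48 0.89; -42 1.0; -36 1.0; -30 1.0; -24 1.0; -18 1.0; -12 0.99; -6 1.0; 0 0.98; 6 0.99; 12 0.96; 18 0.98; 24 0.98; 30 1.0; 36 1.0; 42 1.0; 48 1.0; 54 1.0; 60 0.79; 66 0.08; 72 0.32; 78 0.94;
```

Grip is firm (25 N, label about 7° off). Lifting and carrying over.

Emit:
jog_arm:
  dp:
    - [0,0,8]
    - [0,0,25]
    - [0,0,50]
    - [0,0,80]
    - [0,0,108]
    - [4,14,108]
    - [9,31,108]
    - [15,52,108]
  dr:
    - [0,0,0]
    - [0,0,0]
    - [0,0,0]
    - [0,0,0]
    - [0,0,0]
    - [0,0,-0.02]
    - [0,0,-0.04]
    - [0,0,-0.06]
  gripper: [28,28,28,28,28,28,28,28]
  newtons: 30

```text
t: 23.02
ee_pos: [0.4648, -0.1733, 0.1022]
eef_rot: [0.001, 0.979, 0.202, 0.0]
contact_force: [0.1, -1.1, -1.1]
opening: 0.337
grasp_force: 30.0
```

Emit:
jog_arm:
  dp:
    - [8,27,0]
    - [17,57,0]
    - [26,89,0]
    - [36,124,0]
    - [47,159,0]
    - [57,194,0]
    - [67,229,0]
    - [75,256,0]
  dr:
    - [0,0,-0.02]
    - [0,0,-0.04]
    - [0,0,-0.06]
    - [0,0,-0.08]
    - [0,0,-0.1]
    - [0,0,-0.1]
    - [0,0,-0.1]
    - [0,0,-0.1]
  gripper: [28,28,28,28,28,28,28,28]

```text
t: 23.68
ee_pos: [0.54, 0.0868, 0.1017]
eef_rot: [-0.001, 0.988, 0.156, 0.0]
contact_force: [1.1, 0.9, -1.2]
opening: 0.34
grasp_force: 30.0
```

Emit:
jog_arm:
  dp:
    - [8,27,0]
    - [15,50,0]
    - [20,69,0]
    - [23,79,0]
    - [24,83,0]
    - [24,83,0]
    - [24,83,0]
  dr:
    - [0,0,0]
    - [0,0,0]
    - [0,0,0]
    - [0,0,0]
    - [0,0,0]
    - [0,0,0]
    - [0,0,0]
  gripper: [28,28,28,28,28,28,28]

```text
t: 24.27
ee_pos: [0.5637, 0.1648, 0.1011]
eef_rot: [0.001, 0.988, 0.154, -0.0]
contact_force: [-0.4, -0.0, -1.3]
opening: 0.34
grasp_force: 30.0
```

```bash
sed -i 's/(z>12)&(z<39)/(z-e[2]*1e3>16)\&(z-e[2]*1e3<46)/; s/(z\[k\]-21)/(z[k]-e[2]*1e3-27.3)/' w.py; python3 lab.py 27.3
```

```text
24.2667 [0.56365875 0.16480388 0.10113238] -72.24893128393167 [-0.41718724 -0.03534067 -1.29896009]
tool x axis [0.95238991 0.30488105]
-40 616 y -0.0 edges [-15.7  15.2] x [-37.3 -30.1]
-30 1176 y 0.1 edges [-14.8  15. ] x [-29.8 -20.1]
-20 357 y 0.2 edges [-11.2  11.5] x [-20.  -15.1]
-10 200 y 0.1 edges [-15.6  15.7] x [-6. -0.]
0 1636 y 0.1 edges [-16.4  16.4] x [ 0.1 10. ]
10 2813 y 0.1 edges [-28.7  28.9] x [10.1 19.8]
20 1639 y 0.2 edges [-15.3  15.4] x [20.1 29.9]
30 1718 y 0.2 edges [-15.1  15.2] x [30.1 39.9]
40 1813 y 0.2 edges [-15.2  15.3] x [40.1 49.9]
50 1952 y 0.2 edges [-15.1  15.3] x [50.1 59.9]
60 1877 y 0.2 edges [-14.6  14.9] x [60.1 69.9]
70 1582 y 0.2 edges [-11.3  11.9] x [70.2 79.8]
80 1699 y 0.2 edges [-11.5  11.6] x [80.1 89.9]
90 427 y 0.2 edges [-11.4  11.9] x [90.  92.4]
-78 0.06; -72 0.0; -66 0.0; -60 0.0; -54 0.12; -48 0.95; -42 1.0; -36 1.0; -30 1.0; -24 1.0; -18 0.99; -12 0.98; -6 0.98; 0 0.98; 6 0.97; 12 0.99; 18 0.97; 24 0.94; 30 1.0; 36 1.0; 42 1.0; 48 1.0; 54 1.0; 60 0.96; 66 0.24; 72 0.5; 78 1.0;
```

```bash
python3 - <<'E'
from h import *
C=np.array([.5704,.1689]);t=np.radians(17.9);X=np.array([np.cos(t),np.sin(t)]);Y=np.array([-X[1],X[0]])
for c in('wrist','scene','top'):
    b=cam(c);P=cloud(b);d=(P[...,:2]-C)*1e3;x=d@X;y=d@Y;z=P[...,2]*1e3
    for nm,lo,hi,z0,z1 in(('V-',-45,-15,25,75),('V+',15,45,25,75),('plate',-100,-65,30,85),('base',-95,95,5,13)):
        k=(x>lo)&(x<hi)&(abs(y)<50)&(z>z0)&(z<z1)&(b['depth']>0)
        if k.sum()>15:print(c,nm,k.sum(),'x',np.percentile(x[k],[3,50,97]).round(1),'y',np.percentile(y[k],[1,50,99]).round(1),'z',np.percentile(z[k],[2,98]).round(1))
E
```

```text
wrist V+ 68 x [25.6 29.4 33.1] y [20.2 21.7 23.2] z [61.5 65.8]
wrist plate 311 x [-82.6 -78.2 -76.9] y [-29.1 -23.2  25. ] z [65.3 80.5]
wrist base 5790 x [-37.8  40.7  81.9] y [-39.6  26.2  39.7] z [ 7.9 10.9]
scene V- 85 x [-34.  -27.8 -25.7] y [-22.7  -8.7  11.3] z [27.1 65.7]
scene V+ 114 x [26.1 31.4 34. ] y [-21.9   1.4  20.5] z [25.6 66.5]
scene plate 138 x [-81.9 -77.4 -76.4] y [-31.2 -17.9  16.7] z [32.6 81.1]
scene base 1843 x [-74.4   7.4  81.3] y [-40.4  -6.8  38.5] z [ 6.3 12.5]
top base 26 x [52.  62.9 82.4] y [-43.1 -37.6 -33.3] z [ 5.3 12.9]
```

Cradle pose is confirmed from three views. Lowering.

Emit:
jog_arm:
  dp:
    - [0,2.1,-12]
    - [0,2.1,-24]
    - [0,2.1,-36]
    - [0,2.1,-46]
    - [0,2.1,-52]
    - [0,2.1,-55]
    - [0,2.1,-55]
    - [0,2.1,-55]
  dr:
    - [0,0,0]
    - [0,0,0]
    - [0,0,0]
    - [0,0,0]
    - [0,0,0]
    - [0,0,0]
    - [0,0,0]
    - [0,0,0]
  gripper: [28,28,28,28,28,28,28,28]

```text
t: 25.13
ee_pos: [0.5641, 0.1686, 0.0463]
eef_rot: [-0.0, 0.988, 0.155, 0.0]
contact_force: [0.4, -0.0, -0.5]
opening: 0.341
grasp_force: 30.0
```

Emit:
jog_arm:
  dp:
    - [0,0,-1]
    - [0,0,-2]
    - [0,0,-3]
    - [0,0,-3.5]
    - [0,0,-3.5]
  dr:
    - [0,0,0]
    - [0,0,0]
    - [0,0,0]
    - [0,0,0]
    - [0,0,0]
  gripper: [28,28,28,28,28]

```text
t: 25.55
ee_pos: [0.5649, 0.1679, 0.0436]
eef_rot: [0.0, 0.988, 0.155, 0.001]
contact_force: [-0.7, -1.8, 4.2]
opening: 0.339
grasp_force: 30.0
```

Emit:
jog_arm:
  dp:
    - [0.2,-0.8,0]
    - [0.2,-0.8,-0.7]
    - [0.2,-0.8,-0.7]
    - [0.2,-0.8,-0.7]
  dr:
    - [0,0,0]
    - [0,0,0]
    - [0,0,0]
    - [0,0,0]
  gripper: [28,28,28,28]

```text
t: 25.88
ee_pos: [0.5649, 0.1673, 0.0429]
eef_rot: [0.0, 0.988, 0.155, 0.001]
contact_force: [-1.3, -2.5, 8.6]
opening: 0.341
grasp_force: 30.0
```

```bash
python3 lab.py 27.3 | tail -1; python3 - <<'E'
from h import *
C=np.array([.5704,.1689]);t=np.radians(17.9);X=np.array([np.cos(t),np.sin(t)]);Y=np.array([-X[1],X[0]])
for c in('wrist','scene'):
    b=cam(c);P=cloud(b);d=(P[...,:2]-C)*1e3;x=d@X;y=d@Y;z=P[...,2]*1e3
    for lo in(-40,22,62):
        k=(x>lo)&(x<lo+20)&(abs(y)<20)&(z>69)&(z<90)&(b['depth']>0)
        if k.sum()>15:print(c,lo,k.sum(),'y',np.percentile(y[k],[1,50,99]).round(1),'ztop',np.percentile(z[k],[50,98]).round(1))
    k=(x>50)&(abs(y)<9)&(z>62)&(z<90);print('cap end x',np.percentile(x[k],99).round(1))
E
```

```text
-78 0.0; -72 0.0; -66 0.0; -60 0.0; -54 0.17; -48 0.92; -42 1.0; -36 1.0; -30 1.0; -24 1.0; -18 1.0; -12 0.97; -6 0.99; 0 0.98; 6 0.98; 12 0.97; 18 0.97; 24 0.97; 30 1.0; 36 1.0; 42 1.0; 48 1.0; 54 1.0; 60 0.82; 66 0.17; 72 0.41; 78 1.0; wrist -40 2016 y [-14.8  -0.   15.2] ztop [84.8 87.1]
wrist 22 3490 y [-15.2   0.3  15.4] ztop [84.2 86.6]
wrist 62 3221 y [-11.5   0.2  11.6] ztop [79.7 82. ]
cap end x 86.3
scene 22 130 y [-16.6  -8.2  11.4] ztop [83. 88.]
scene 62 100 y [-12.3  -5.3   8.4] ztop [78.6 82.8]
cap end x 158.2
```

Seated: the axis is at about 70.5 mm, centred within 0.3 mm sideways and +6 mm lengthwise. Releasing.

Emit:
jog_arm:
  dp:
    - [0,0,0.8]
    - [0,0,0.8]
    - [0,0,0.8]
    - [0,0,0.8]
    - [0,0,0.8]
    - [0,0,0.8]
  dr:
    - [0,0,0]
    - [0,0,0]
    - [0,0,0]
    - [0,0,0]
    - [0,0,0]
    - [0,0,0]
  gripper: [33,36,40,46,52,56]

```text
t: 26.53
ee_pos: [0.5639, 0.1678, 0.0427]
eef_rot: [-0.0, 0.988, 0.155, -0.0]
contact_force: [-0.3, 0.2, 0.2]
opening: 0.585
grasp_force: 0.0
```

Emit:
jog_arm:
  dp:
    - [0,0,8]
    - [0,0,25]
    - [0,0,50]
    - [0,0,80]
    - [0,0,100]
    - [0,0,120]
    - [0,0,120]
  dr:
    - [0,0,0]
    - [0,0,0]
    - [0,0,0]
    - [0,0,0]
    - [0,0,0]
    - [0,0,0]
    - [0,0,0]
  gripper: [56,56,56,56,56,56,56]

```text
t: 27.12
ee_pos: [0.5663, 0.1689, 0.1678]
eef_rot: [-0.001, 0.988, 0.155, 0.003]
contact_force: [1.2, 0.3, 0.1]
opening: 0.611
grasp_force: 0.0
```

```bash
python3 - <<'E'
from h import *
C=np.array([.5704,.1689]);t=np.radians(17.9);X=np.array([np.cos(t),np.sin(t)]);Y=np.array([-X[1],X[0]])
b=cam('wrist');P=cloud(b);d=(P[...,:2]-C)*1e3;x=d@X;y=d@Y;z=P[...,2]*1e3;h=cv2.cvtColor(b['pixels'],cv2.COLOR_RGB2HSV).astype(int)
for lo in range(-40,80,20):
    k=(x>lo)&(x<lo+20)&(abs(y)<20)&(z>69)&(z<90)&(b['depth']>0)
    if k.sum()>15:print(lo,k.sum(),'y',np.percentile(y[k],[1,99]).round(1),'ztop',np.percentile(z[k],98).round(1))
k=(x>50)&(abs(y)<9)&(z>62)&(z<90);print('cap end x',np.percentile(x[k],99).round(1))
th=np.degrees(np.arctan2(y,z-70.3));k=(abs(x-15)<20)&(np.hypot(y,z-70.3)<20)
for q in range(-78,79,6):
    s=k&(th>=q)&(th<q+6)
    if s.sum()>5: print(q,(h[s][:,1]<90).mean().round(2),end='; ')
E
```

```text
-40 894 y [-15.3  15.4] ztop 86.9
-20 979 y [-15.9  15.2] ztop 87.1
0 1040 y [-15.7  15.6] ztop 87.0
20 1099 y [-15.3  15.3] ztop 86.9
40 1161 y [-15.   15.9] ztop 86.5
60 925 y [-11.1  11.9] ztop 82.5
cap end x 141.0
-78 0.4; -72 0.0; -66 0.75; -60 1.0; -54 1.0; -48 1.0; -42 1.0; -36 1.0; -30 1.0; -24 0.97; -18 1.0; -12 1.0; -6 0.96; 0 0.95; 6 0.94; 12 1.0; 18 1.0; 24 1.0; 30 1.0; 36 1.0; 42 0.98; 48 0.3; 54 0.0; 60 0.0; 66 0.0; 72 0.09; 78 0.5;
```

The bottle lies level and centred, label about 8° off vertical. Handing in.

```bash
python3 -c "
from plant import ctrl
print(ctrl.sign_off())"
```

```text
the job is handed in; nothing more can be done
None
```

The bottle was rolled label-up, then laid in the V-rests with its cap away from the end plate, about 6 mm off centre lengthwise and the label about 8° from vertical; I kept clear of the jar, rack and pot but did not re-measure them, and the hand-in returned no verdict.

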